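Turn a circuit board solder side out on the soldering stand

TASK

Take the circuit board out of the wooden rack, turn it over, and set it gently on the metal soldering stand with its solder side facing out, the parts to the back and the aluminium bar still at the top, sitting squarely on the ledge and flat against both rails. Then swing the stand's keeper all the way inward over the board. Do not put or drop the board on the bench, and leave the loudspeaker, tape and screwdriver where they are.

Things in the scene. Friction and masses are not known exactly. Their poses are not given: they have to be found in the camera images.
- board: loose tan circuit board, 140 (y) x 100 (z) mm, 4 mm thick (x), 0.2 kg, with an aluminium bar along its top. Origin: middle of the bottom edge, mid thickness. x points out of the component side (chips, capacitors, connector up to 22 mm tall, within |y| 46 and z 12 to 60 mm); -x is the flat solder side (copper tracks, solder dots); z points to the bar. Starts in the rack, component side out.
- board_bar (a point): centre of the aluminium bar, 91 mm along z from the board's origin, axes as the board. The bar is 140 mm long, 10 mm thick (5 mm either side of the board's middle plane) and 18 mm high (z 82 to 100 mm): grip it here, fingers one on each face.
- cap_top (a point): top of the taller round capacitor, 24 mm out from the board's middle plane on the component side (board x 24, y 30, z 46 mm)
- rack_face: sloping face of the fixed wooden rack that holds the board at the start; leans 30 degrees from vertical, its top towards the robot. Origin: middle of the ledge's top, in the plane of the rails, 35 mm above the bench. z points up the slope, x straight out of the face (away from the robot and upward), y along the ledge. Rails, ledge, lip and guides as on the stand. Foot 210 x 120 x 10 mm.
- rest_face: sloping face of the fixed aluminium soldering stand on a dark foot, shaped like the rack but leaning 35 degrees from vertical; origin and axes as for the rack's face. Two flat rails with a gap between (|y| 53 to 72 mm, z up to 74 mm, fronts at x=0). Ledge top at z=0.
- rest_ledge (a point): middle of the stand's ledge (same point and axes as the stand's face). The ledge reaches 18 mm out from the rails and ends in a lip 5 mm high, inner side at x=14 mm. Side guides: inner faces at y=+-76 mm, up to z=40 mm, out to x=14 mm. A 14 mm wide post at y=+90 mm, up to z=97 mm, carries the keeper.
- keeper (a joint): angle of the keeper arm, rad: 0 = straight up the slope (along the face's z), positive = turned inward over the board, 1.57 = fully in, lying across the front of the bar; negative = turned outward (stop at -0.6). Starts between -0.5 and 0, moves with light friction and stays where it is left.
- keeper_pivot (a point): the keeper's pivot, at x 13.5, y 90, z 87 mm in the stand's face frame, axes as the stand's face; the arm turns about the face's x, is 12 mm wide, 5 mm thick and reaches 56 mm from the pivot
- keeper_knob (a point): middle of the black round pin standing on the keeper arm, 50 mm from the pivot; the pin is 12 mm in diameter and stands 32 mm out along the face's x; the point is 17.5 mm out from the arm's front
- speaker: bystander: loose round loudspeaker, 90 mm across, 30 mm high; origin at the centre of its underside
- tape: bystander: roll of pale tape lying flat, 76 mm across, 18 mm high; origin at the centre of its underside
- driver: bystander: screwdriver with a black handle lying on the bench; origin at its underside
Things that resemble listed ones, but are neither listed nor needed, are in the scene too. There is more than one size of the board; the one meant has the size given above. There is more than one size of the part that bears rest_face; the job needs the larger.

How it is judged:
By the outcome, as a careful person would: the job done as asked, in the order asked, and still so for the second after the job is handed in, with the robot touching nothing.
It also fails if it takes over 58 s, if anything falls off the work surface, if the arm or the gripper's body presses on something with over 40 N, if the wrist force passes 120 N, or if a joint passes its speed limit or range.

ROBOT

A 6-joint arm with a two-finger parallel gripper is mounted at the origin on the work surface. World frame = base frame: x ahead of the robot, y to its left, z up, the work surface at z = 0. Lengths are in m, angles in rad, forces in N, time in s.
With the tool pointing down it reaches from about 0.325 to 0.9 m from the base axis. Payload 6.1 kg.
Tool frame: the origin (TCP) lies between the finger pads; the fingertips stand 17 mm ahead of it and the grasp point (between the pads) lies 2 mm behind it; x points along the fingers, y is the direction in which the jaws open and shut, and the axes are right-handed (so a half turn about x gives the same grasp; the last joint's range is limited). The gripper opens to 85 mm and grips with 20 to 120 N. Pads are 22 mm wide; open, the fingers measure 114 mm over their backs; the gripper's body (76 mm by 85 mm) begins 54 mm behind the grasp point. The pads swing forward as they close: fully open they stand 13 mm farther back than shut.
Start: joints at [1.01, 0.22, 1.526, -0, 1.395, -0.126], TCP at [0.263, 0.567, 0.248] pointing down, gripper open.
Joint ranges: [-2.98, 2.98], [-0.91, 2.08], [0.09, 2.57], [-1.24, 4.39], [0.2, 2.65], [-2.68, 2.68]. Speed limits (rad/s): [2.57, 2.57, 3.01, 3.14, 3.14, 3.14].

INTERFACE

Orientations are given as a unit quaternion [x, y, z, w].
In Python, from workcell import r, vision, order gives the robot as it stands.
- The arm moves only by the tool drive_tool, never from a script. Its argument "steps" is a list of rows, each a list of 6 numbers: the shift along the world's x, y, z in m, then the turn, a rotation vector about the world's x, y, z in degrees. In form: [[dx, dy, dz, ax, ay, az], ...]. A call has exactly 5 rows; each row shifts and turns the commanded pose from where the row before left it; what a row does not reach is not made up. A row lasts 1/10 s, in which the tool goes at most 50 mm and 8.59 degrees, less where a joint would pass 70% of its speed; a pose out of reach is approached as far as the arm can. A call with a gripper value outside its range is refused whole. "gripper" is the opening, from 0 (shut) to 1 (fully open), set as the call begins (left out, the last holds). The fingers move at their own pace and stop on an object; the grip force is fixed at half the most. Time passes only in rows, so rows that do not move let the fingers close, or fill a call up. It gives the time, the measured TCP pose, the force and the opening at its end, in the units of the state.
- r.sense(): the state, without advancing time (a new reading comes with each control period).
- vision.read_camera(name): name is "scene" or "side" or "wrist"; returns a dict with "img" (420x560x3 uint8, red, green, blue), "K" (3x3 intrinsics, pixels), "xyz" and "rotation" of the camera in the world. Camera axes: x right, y up, looking along -z (the intrinsics and any distortion apply to the point x, -y, -z); pixel columns grow to the right and rows downward; lengths in m; the calibration is good to about 2 mm. A picture is of the moment at which its call begins. There is no depth.
- order.close_job(): hands the job in, once; it reports no verdict.
The state is a dict: "time": time; "q": joint angles; "joint_velocities": joint speeds; "tau": joint torques, N m; "tcp_pos": TCP position; "tcp_rot": TCP orientation; "contact_force": force on the tool from outside, world axes, zero at the start; "wrist_torque": the same for the moment, N m; "gripper_width": finger opening in m.
Only numpy, scipy, OpenCV 4.12 (cv2) and the standard library are available. Lean on these libraries where they do the work, as an engineer would, in place of code of your own. Each camera call takes 0.05 s, during which the arm holds its last target. There are 200 camera calls.

## Working session

There is one attempt and no reset: what is moved stays moved. The work goes in short steps, Python scripts to look and compute and a tool call to move; the robot and the scene stay as the last step left them, time stands still between calls to the robot, and variables do not carry over. Pictures are saved under pics/ and viewed, on a budget of 10 in all, crops included, one or two more only if the job needs it, and the job is handed in when it is done.

Besides the shell and the picture viewer there is one more tool, called after "Request:" by a JSON object that holds its "api" and its "payload". drive_tool: Moves the arm, as the interface text tells. Its arguments: {"type":"object","properties":{"steps":{"type":"array","items":{"type":"array","items":{"type":"number"}}},"gripper":{"type":"number"}},"required":["steps"]}

```bash
ls; mkdir -p pics; python3 - <<'E'
from workcell import r, vision, order
import cv2,numpy as np
np.set_printoptions(precision=4,suppress=True)
print(r.sense())
for n in ("scene","side"):
    c=vision.read_camera(n); cv2.imwrite(f"pics/{n}0.png",c["img"][:,:,::-1]); np.savez(f"{n}0.npz",**c); print(n,{k:v for k,v in c.items() if k!="img"})
E
```

```text
pics
{'time': 0.0, 'q': array([ 1.0099,  0.2213,  1.5276,  0.    ,  1.3947, -0.1261]), 'joint_velocities': array([-0.0006, -0.001 , -0.0001,  0.0009,  0.0004,  0.0016]), 'tau': array([  0.0005, -49.6894, -38.9397,  -0.0001,   0.0111,   0.    ]), 'tcp_pos': array([0.263 , 0.5664, 0.2472]), 'tcp_rot': array([ 0.1519,  0.6907, -0.1532,  0.6902]), 'contact_force': array([ 0.045 , -1.0818,  0.3704]), 'wrist_torque': array([ 0.0327,  0.017 , -0.0183]), 'gripper_width': 0.08545447931705333}
scene {'K': array([[404.9822,   0.    , 275.9558],
       [  0.    , 404.9822, 214.0601],
       [  0.    ,   0.    ,   1.    ]]), 'xyz': array([ 0.9876, -0.2584,  0.8598]), 'rotation': array([0.2666, 0.1572, 0.4581, 0.8333])}
side {'K': array([[513.2928,   0.    , 270.5237],
       [  0.    , 513.2928, 210.8181],
       [  0.    ,   0.    ,   1.    ]]), 'xyz': array([ 0.3299, -0.6961,  0.9082]), 'rotation': array([ 0.3719, -0.05  , -0.1448,  0.9155])}
```

View pics/scene0.png

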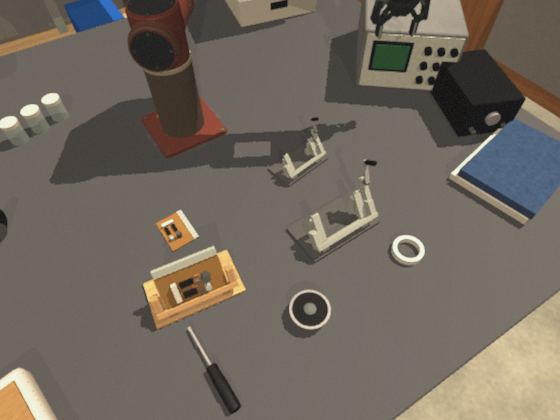

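View pics/side0.png

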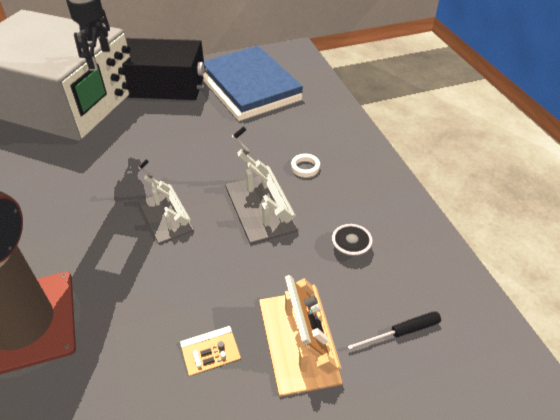

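Scene picture: the board in the rack is at (195,280), with a smaller decoy board lying at (177,230). The large stand is at (335,220) and the small decoy stand at (303,155). In the side view: rack (300,330), large stand (262,190), small board (210,350), small stand (168,205). I choose the board in the rack and the larger stand, and check both in one close crop.

```bash
python3 - <<'E'
import cv2,numpy as np
def crop(n,x0,y0,w=112,h=84,s=3.55):
    im=np.load(f"{n}0.npz")["img"][:,:,::-1][y0:y0+h,x0:x0+w]
    im=cv2.resize(im,(398,298),interpolation=cv2.INTER_CUBIC); fx=398/w
    for u in range((x0//10+1)*10,x0+w,10):
        p=int((u+.5-x0)*fx); cv2.line(im,(p,0),(p,5 if u%50 else 14),(0,255,255),1)
        if u%20==0: cv2.putText(im,str(u),(p-8,16),0,.32,(0,255,255),1)
    for v in range((y0//10+1)*10,y0+h,10):
        p=int((v+.5-y0)*fx); cv2.line(im,(0,p),(5,p),(0,255,255),1)
        if v%20==0: cv2.putText(im,str(v),(7,p+4),0,.32,(0,255,255),1)
    return cv2.copyMakeBorder(im,1,1,1,1,0)
a=np.hstack([crop("scene",138,243),crop("scene",282,152,136,102)])
b=np.hstack([crop("side",235,272,160,120),crop("side",210,120,160,120)])
cv2.imwrite("pics/crop1.png",np.vstack([a,b]))
E
```

```text
(no output)
```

View pics/crop1.png

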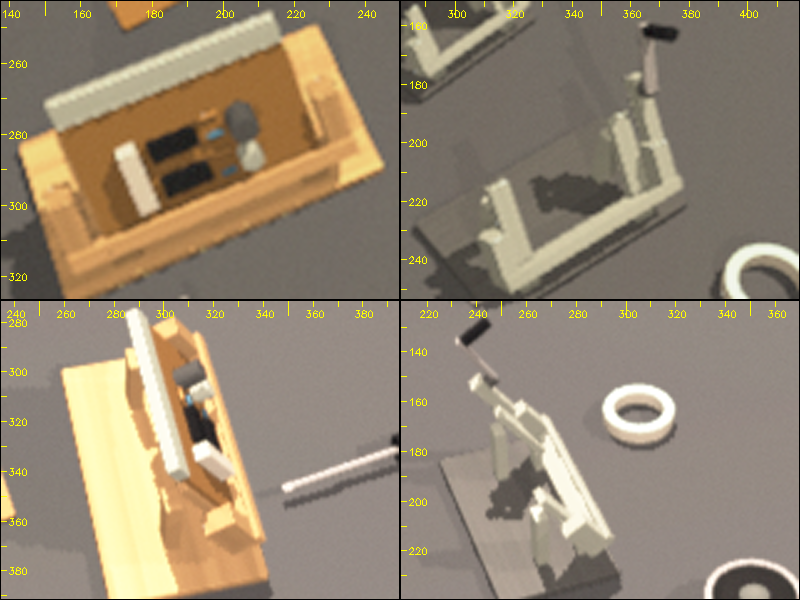

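```bash
cat > h.py <<'E'
import numpy as np,cv2
from scipy.spatial.transform import Rotation as R
from scipy.optimize import minimize,least_squares
np.set_printoptions(precision=4,suppress=True)
def proj(c,P):
    p=(np.atleast_2d(P)-c["xyz"])@R.from_quat(c["rotation"]).as_matrix()
    p=p*[1,-1,-1]; q=p@c["K"].T
    return q[:,:2]/q[:,2:]
def ray(c,uv):
    d=np.linalg.solve(c["K"],[uv[0],uv[1],1])*[1,-1,-1]
    return c["xyz"],R.from_quat(c["rotation"]).as_matrix()@d
def onz(c,uv,z):
    o,d=ray(c,uv); return o+d*(z-o[2])/d[2]
def face(x,y,yaw,lean,z=.035):  # 4x4
    f=np.array([np.cos(yaw),np.sin(yaw),0]);u=np.array([0,0,1.]);l=np.radians(lean)
    T=np.eye(4);X=np.cos(l)*f+np.sin(l)*u;Z=-np.sin(l)*f+np.cos(l)*u
    T[:3,:3]=np.c_[X,np.cross(Z,X),Z];T[:3,3]=x,y,z;return T
def tp(T,P): return np.atleast_2d(P)@T[:3,:3].T+T[:3,3]
def box(a,b): return np.array([[x,y,z] for x in (a[0],b[0]) for y in (a[1],b[1]) for z in (a[2],b[2])])/1000
def hullmask(uv,shape,s=4):
    h=cv2.convexHull(((uv+.5)*s).astype(np.float32)).reshape(-1,2)
    m=np.zeros((shape[0]*s,shape[1]*s),np.uint8);cv2.fillConvexPoly(m,np.round(h).astype(int),1);return m
E
python3 - <<'E'
from h import *
S=dict(np.load("scene0.npz"));D=dict(np.load("side0.npz"))
# bar mask
def mask(c,x0,y0,x1,y1):
    hsv=cv2.cvtColor(c["img"],cv2.COLOR_RGB2HSV);m=((hsv[...,2]>125)&(hsv[...,1]<75)).astype(np.uint8)
    k=np.zeros_like(m);k[y0:y1,x0:x1]=m[y0:y1,x0:x1]
    n,l,s,_=cv2.connectedComponentsWithStats(k);i=1+np.argmax(s[1:,4]);print(s[i]);return (l==i).astype(np.uint8)
ms=mask(S,145,243,222,283);md=mask(D,280,270,315,350)
up=lambda m:cv2.resize(m*255,None,fx=4,fy=4,interpolation=cv2.INTER_LINEAR)>127
M=[up(ms),up(md)]
bar=box([-3,-70,82],[7,70,100])
def cost(p):
    T=face(*p[:2]/10,p[2],30); P=tp(T,bar)
    return sum(np.sum(hullmask(proj(c,P),ms.shape).astype(bool)!=m) for c,m in zip((S,D),M))
g=onz(S,(185,265),.11)
best=min((minimize(cost,[g[0]*10,g[1]*10,y],method="Nelder-Mead",options=dict(initial_simplex=np.array([[g[0]*10,g[1]*10,y]]*4)+np.vstack([np.zeros(3),np.diag([.3,.3,.2])]),maxiter=300)) for y in np.arange(-1.2,.9,.3)),key=lambda r:r.fun)
print("board(face) x,y,yaw",best.x/[10,10,1],best.fun,[m.sum() for m in M])
for n,c,uv in [("smallboard",S,(177,230)),("speaker",S,(310,311)),("tape",S,(408,250)),("drvTip",S,(190,330)),("drvEnd",S,(236,408))]: print(n,onz(c,uv,.01))
# stand rough by lip ends & rail tops
s=2.926;px=lambda a,b:((a-401)/s+282-.5,(b-1)/s+152-.5)
s2=2.4875;pd=lambda a,b:((a-401)/s2+210-.5,(b-301)/s2+120-.5)
obs=[(S,px(508,181),(0,-53,74)),(S,px(487,186),(0,-72,74)),(S,px(683,184),(18,80,5)),(S,px(505,278),(18,-80,5)),(D,pd(612,538),(18,-80,5)),(S,px(630,112),(0,72,74)),(D,pd(547,415),(18,80,5))]
def res(p):
    T=face(*p[:3],35)
    r=[proj(c,tp(T,np.array([q[0],q[1]+np.sign(q[1])*(p[3] if q[0]>1 else 0),q[2]])/1000))[0]-uv for c,uv,q in obs];return np.ravel(r)
g=onz(S,(335,215),.05)
o=min((least_squares(res,[g[0],g[1],y,0],loss="soft_l1",x_scale=[.1,.1,.3,5]) for y in np.arange(-1.5,1.5,.5)),key=lambda r:r.cost)
print("stand",o.x,o.cost);print(o.fun.reshape(-1,2))
E
```

```text
[150 245  68  35 695]
[ 280  270   35   74 1042]
board(face) x,y,yaw [ 0.5641 -0.2143 -0.1156] 8697.0 [np.int64(11116), np.int64(16672)]
smallboard [ 0.3618 -0.1804  0.01  ]
speaker [ 0.7204 -0.0202  0.01  ]
tape [0.72   0.2688 0.01  ]
drvTip [ 0.617  -0.2629  0.01  ]
drvEnd [ 0.8055 -0.2532  0.01  ]
stand [ 0.6006  0.1638  0.0027 11.5845] 3.294235849416142
[[ 0.0299 -0.6274]
 [ 0.5419  1.2554]
 [-0.4117 -1.4021]
 [-0.0871  0.9651]
 [-1.6788  0.0978]
 [ 0.2476  0.3688]
 [ 0.45    0.2126]]
```

```bash
python3 - <<'E'
from h import *
S=dict(np.load("scene0.npz"));D=dict(np.load("side0.npz"))
s=398/112;px=lambda a,b:((a-1)/s+138-.5,(b-1)/s+243-.5)
s2=2.4875;pd=lambda a,b:((a-1)/s2+235-.5,(b-301)/s2+272-.5)
bar=box([-3,-70,82],[7,70,100])
obs=[(S,px(47,101)),(S,px(273,12)),(S,px(282,42)),(S,px(60,130)),(D,pd(127,312)),(D,pd(143,310)),(D,pd(188,472)),(D,pd(173,478))]
def res(p):
    P=tp(face(p[0],p[1],p[2],30),bar);h={}
    out=[]
    for c,uv in obs:
        u=proj(c,P);u=u[cv2.convexHull(u.astype(np.float32),returnPoints=False).ravel()]
        out.append(u[np.argmin(np.linalg.norm(u-uv,axis=1))]-uv)
    return np.ravel(out)
o=min((least_squares(res,[.58,-.22,y],loss="soft_l1",x_scale=[.1,.1,.3]) for y in np.arange(-.9,.9,.1)),key=lambda r:r.cost)
print(o.x,o.cost);print(o.fun.reshape(-1,2))
E
```

```text
[ 0.5647 -0.2154 -0.1529] 6.28880493595051
[[ 0.2619  0.347 ]
 [ 0.7042 -0.3078]
 [ 1.4433  0.2794]
 [-0.3895 -0.6863]
 [ 0.3183  0.0337]
 [-1.604  -1.3653]
 [-0.1473  2.3254]
 [ 0.8856  2.1117]]
```

```bash
cat >> h.py <<'E'
def toolrot(T,s,extra=0):  # tool x=-z face, y=s*x face
    F=T[:3,:3];return np.c_[-F[:,2],s*F[:,0],np.cross(-F[:,2],s*F[:,0])]
def delta(p0,q0,p1,R1):
    return np.r_[(np.array(p1)-p0),np.degrees((R.from_matrix(R1)*R.from_quat(q0).inv()).as_rotvec())]
BOARD=face(.5647,-.2154,-.153,30); STAND=face(.6006,.1638,.0027,35)
E
python3 - <<'E'
from h import *
from workcell import r,vision
st=r.sense();q=st["tcp_rot"];print(R.from_quat(q).as_matrix())
for s in(1,-1):
    R1=toolrot(BOARD,s);print(s,"grasp tcp",tp(BOARD,[.002,0,.09]),"above",tp(BOARD,[.002,0,.20]),delta(st["tcp_pos"],q,tp(BOARD,[.002,0,.2])[0],R1))
    print(" stand",tp(STAND,[.002,0,.09]),delta(st["tcp_pos"],q,tp(STAND,[.002,0,.2])[0],toolrot(STAND,s)))
c=vision.read_camera("wrist");cv2.imwrite("pics/w0.png",c["img"][:,:,::-1]);np.savez("wrist0.npz",**c)
Rt=R.from_quat(q);print("cam in tool",Rt.inv().apply(c["xyz"]-st["tcp_pos"]),(Rt.inv()*R.from_quat(c["rotation"])).as_matrix(),c["K"][0])
E
```

```text
[[-0.001   0.4212  0.907 ]
 [-0.0015  0.907  -0.4212]
 [-1.     -0.0018 -0.0002]]
1 grasp tcp [[ 0.5219 -0.2088  0.1139]] above [[ 0.4676 -0.2004  0.2092]] [  0.2046  -0.7668  -0.0381  15.2075 -28.4386 -72.0531]
 stand [[0.5506 0.1637 0.1099]] [  0.2246  -0.4029  -0.0473  19.9359 -31.1729 -62.8048]
-1 grasp tcp [[ 0.5219 -0.2088  0.1139]] above [[ 0.4676 -0.2004  0.2092]] [  0.2046  -0.7668  -0.0381 -30.4435 -16.3147 103.4209]
 stand [[0.5506 0.1637 0.1099]] [  0.2246  -0.4029  -0.0473 -34.8018 -22.2939 110.9464]
cam in tool [-0.1256  0.0004 -0.0698] [[-0.0003  0.2772 -0.9608]
 [ 1.      0.0001 -0.0003]
 [ 0.     -0.9608 -0.2772]] [292.1831   0.     281.6747]
```

Request:
{"api": "drive_tool", "payload": {"steps": [[0.01,-0.038,0.005,0.76,-1.42,-3.6],[0.01,-0.038,0.005,0.76,-1.42,-3.6],[0.01,-0.038,0.005,0.76,-1.42,-3.6],[0.01,-0.038,0.005,0.76,-1.42,-3.6],[0.01,-0.038,0.005,0.76,-1.42,-3.6]]}}

```text
time: 0.65
tcp_pos: [0.3133, 0.3753, 0.2731]
tcp_rot: [0.291, 0.618, -0.227, 0.694]
contact_force: [0.9, -0.5, 0.6]
gripper_width: 0.0855
```

```bash
cat > log.py <<'E'
from workcell import r
import json,numpy as np
s=r.sense();d={k:np.array(s[k]).tolist() for k in("time","q","tcp_pos","tcp_rot")}
open("log.jsonl","a").write(json.dumps(d)+"\n");print(np.round(d["q"],4),np.round(d["tcp_pos"],4),np.round(d["tcp_rot"],4),s["time"])
E
python3 log.py; python3 -c "
from workcell import r,vision
print([a for a in dir(r) if a[0]!='_'])"
```

```text
[ 0.7512 -0.2233  1.9291 -0.0594  1.3076 -0.0561] [0.3133 0.3753 0.2731] [ 0.2912  0.6183 -0.2266  0.6939] 0.65
['PlanningError', 'sense']
```

Request:
{"api": "drive_tool", "payload": {"steps": [[0.01,-0.038,0.005,0.76,-1.42,-3.6],[0.01,-0.038,0.005,0.76,-1.42,-3.6],[0.01,-0.038,0.005,0.76,-1.42,-3.6],[0.01,-0.038,0.005,0.76,-1.42,-3.6],[0.01,-0.038,0.005,0.76,-1.42,-3.6]]}}

```text
time: 1.15
tcp_pos: [0.3631, 0.1855, 0.2984]
tcp_rot: [0.42, 0.528, -0.293, 0.677]
contact_force: [0.1, -0.3, 0.1]
gripper_width: 0.0853
```

```bash
python3 log.py
```

```text
[ 0.3071 -0.599   2.1616 -0.0378  1.3036 -0.1898] [0.3631 0.1855 0.2984] [ 0.4204  0.5282 -0.2931  0.677 ] 1.15
```

Request:
{"api": "drive_tool", "payload": {"steps": [[0.01,-0.038,-0.009,0.76,-1.42,-3.6],[0.01,-0.038,-0.009,0.76,-1.42,-3.6],[0.01,-0.038,-0.009,0.76,-1.42,-3.6],[0.01,-0.038,-0.009,0.76,-1.42,-3.6],[0.01,-0.038,-0.009,0.76,-1.42,-3.6]]}}

```text
time: 1.65
tcp_pos: [0.4133, -0.0048, 0.2531]
tcp_rot: [0.537, 0.422, -0.351, 0.64]
contact_force: [0.9, 1.3, -0.2]
gripper_width: 0.0855
```

```bash
python3 log.py
```

```text
[-0.2981 -0.7083  2.3291  0.1335  1.1335 -0.5082] [ 0.4133 -0.0048  0.2531] [ 0.5375  0.4222 -0.3513  0.6399] 1.65
```

Request:
{"api": "drive_tool", "payload": {"steps": [[0.01,-0.038,-0.009,0.76,-1.42,-3.6],[0.01,-0.038,-0.009,0.76,-1.42,-3.6],[0.01,-0.038,-0.009,0.76,-1.42,-3.6],[0.01,-0.038,-0.009,0.76,-1.42,-3.6],[0.01,-0.038,-0.009,0.76,-1.42,-3.6]]}}

```text
time: 2.15
tcp_pos: [0.4631, -0.1951, 0.2079]
tcp_rot: [0.638, 0.304, -0.399, 0.583]
contact_force: [0.8, 1.1, 0.7]
gripper_width: 0.0857
```

```bash
python3 log.py
```

```text
[-0.7346 -0.425   2.2804  0.3683  0.8682 -0.7588] [ 0.4631 -0.1951  0.2079] [ 0.6384  0.3041 -0.3994  0.5835] 2.15
```

```bash
cat > kin.py <<'E'
from h import *
import json
SG=(1,1)
LO=np.array([-2.98,-.91,.09,-1.24,.2,-2.68]);HI=np.array([2.98,2.08,2.57,4.39,2.65,2.68])
def fk(q,k):
    a1,h,d,l1,l2,e,L,dy=k
    ry=lambda t:R.from_euler("y",t);rx=lambda t:R.from_euler("x",t)
    R1=R.from_euler("z",q[0]);A=R1*ry(q[1]-np.pi/2);B=R1*ry(q[1]+q[2]-np.pi/2)
    W=B*rx(SG[0]*q[3])*ry(q[4])*rx(SG[1]*q[5])
    p=R1.apply([a1,d,h])+A.apply([l1,0,0])+B.apply([l2,0,e])+W.apply([L,0,0])
    return p,W
def ik(p,Rm,k,q0):
    f=lambda q:(lambda a:np.r_[(a[0]-p)*5,(R.from_matrix(Rm)*a[1].inv()).as_rotvec()])(fk(q,k))
    o=least_squares(f,np.clip(q0,LO-1,HI+1),bounds=(LO-2,HI+2));return o.x,np.abs(o.fun).max()
E
python3 - <<'E'
import kin; from kin import *
D=[json.loads(l) for l in open("log.jsonl")]
D.append(dict(q=[1.0099,.2213,1.5276,0,1.3947,-.1261],tcp_pos=[.263,.5664,.2472],tcp_rot=[.1519,.6907,-.1532,.6902]))
for sg in [(1,1),(1,-1),(-1,1),(-1,-1)]:
    kin.SG=sg;print(sg,max((fk(d["q"],np.zeros(8))[1]*R.from_quat(d["tcp_rot"]).inv()).magnitude() for d in D))
kin.SG=(1,1)
f=lambda k:np.r_[np.ravel([fk(d["q"],k)[0]-d["tcp_pos"] for d in D]),(k-[0,.35,.08,.4,.4,0,.25,0])*1e-4]
o=least_squares(f,[0,.35,.08,.4,.4,0,.25,0]);print(o.x,np.abs(o.fun).max());np.save("k.npy",o.x)
E
```

```text
(1, 1) 1.5708988786913063
(1, -1) 1.4585971093415118
(-1, 1) 2.1054880570740426
(-1, -1) 1.4314607764834857
[ 0.      0.3111  0.0786  0.4117  0.5477 -0.0525  0.3169  0.    ] 2.6726478788902108e-05
```

```bash
python3 - <<'E'
import kin; from kin import *
k=np.load("k.npy");D=[json.loads(l) for l in open("log.jsonl")]
for d in D:print((fk(d["q"],k)[1].inv()*R.from_quat(d["tcp_rot"])).as_rotvec())
E
python3 - <<'E'
s=open('kin.py').read()
s=s.replace("    return p,W\n","    return p,W*rx(C)\n").replace("SG=(1,1)\n","SG=(1,1)\nC=%s\nK=np.load('k.npy')\n"%"np.pi/2")
open('kin.py','w').write(s)
E
cat > search.py <<'E'
from kin import *
d=json.loads(open("log.jsonl").readlines()[-1])
if (fk(d["q"],K)[1]*R.from_quat(d["tcp_rot"]).inv()).magnitude()>.1:
    import kin;kin.C=-np.pi/2
print((fk(d["q"],K)[1]*R.from_quat(d["tcp_rot"]).inv()).magnitude())
# board-on-stand frame: origin at stand (0.002,0,0), x reversed
def bframe(T,flip):
    B=T.copy();B[:3,3]=tp(T,[.002,0,0])[0]
    if flip:B[:3,:3]=T[:3,:3]@np.diag([-1,-1,1])
    return B
def grasp(B,s,phi,up=0,y=0):
    F=B[:3,:3];a=np.array([0,np.sin(phi),-np.cos(phi)])  # tool x in board
    X=F@a;Y=s*F[:,0]
    p=B[:3,3]+F@(np.array([0,y,.091])+.001*a)+np.array([0,0,up]);return p,np.c_[X,Y,np.cross(X,Y)]
BR=bframe(BOARD,0);BS=bframe(STAND,1)
if __name__=="__main__":
  for s in(1,-1):
    for ph in range(-60,61,10):
        row=[]
        for B in(BR,BS):
            best=None
            for q6 in(-2.5,-1.2,0,1.2,2.5):
              for q4 in (0,1.5,3):
                p,Rm=grasp(B,s,np.radians(ph));q,e=ik(p,Rm,K,[np.arctan2(p[1],p[0]),.2,1.8,q4,1,q6])
                m=np.minimum(q-LO,HI-q).min()
                if e<1e-4 and(best is None or m>best[0]):best=(m,q)
            row.append(best)
        print(s,ph,*[None if b is None else (round(b[0],2),np.round(b[1],2)) for b in row])
E
python3 search.py
```

```text
[1.5708 0.     0.    ]
[1.5708 0.     0.    ]
[1.5708 0.     0.    ]
[ 1.5708 -0.      0.    ]
3.284083995358298e-16
1 -60 (np.float64(-0.11), array([-0.01,  0.39,  2.02, -1.35,  1.15,  1.34])) (np.float64(0.51), array([-0.4 ,  0.38,  2.06,  1.23,  1.3 ,  1.62]))
1 -50 (np.float64(-0.06), array([-0.07,  0.24,  2.1 , -1.3 ,  0.96,  1.24])) (np.float64(0.42), array([-0.36,  0.24,  2.15,  1.22,  1.12,  1.69]))
1 -40 (np.float64(0.04), array([-0.16,  0.11,  2.17, -1.2 ,  0.76,  1.07])) (np.float64(0.35), array([-0.29,  0.1 ,  2.22,  1.19,  0.93,  1.8 ]))
1 -30 (np.float64(0.27), array([-0.27, -0.01,  2.22, -0.97,  0.57,  0.77])) (np.float64(0.3), array([-0.19, -0.01,  2.27,  1.1 ,  0.72,  1.97]))
1 -20 (np.float64(0.25), array([-0.4 , -0.08,  2.25, -0.53,  0.45,  0.27])) (np.float64(0.28), array([-0.06, -0.08,  2.29,  0.88,  0.51,  2.28]))
1 -10 (np.float64(0.26), array([-0.53, -0.11,  2.24,  0.05,  0.46, -0.37])) (np.float64(-0.18), array([ 0.08, -0.1 ,  2.28,  0.37,  0.37,  2.86]))
1 0 (np.float64(0.36), array([-0.66, -0.09,  2.21,  0.45,  0.6 , -0.83])) (np.float64(0.03), array([ 0.22
[... 2111 characters left out ...]
ay([-0.86,  0.08,  2.09,  0.76,  0.97,  1.9 ])) (np.float64(0.33), array([ 0.45,  0.12,  2.08, -0.91,  0.76,  1.19]))
-1 30 (np.float64(0.57), array([-0.92,  0.2 ,  2.  ,  0.81,  1.15,  1.81])) (np.float64(0.26), array([ 0.53,  0.24,  1.98, -0.98,  0.96,  1.31]))
-1 40 (np.float64(0.67), array([-0.96,  0.33,  1.9 ,  0.84,  1.32,  1.75])) (np.float64(0.22), array([ 0.59,  0.38,  1.87, -1.02,  1.15,  1.38]))
-1 50 (np.float64(0.77), array([-0.98,  0.46,  1.8 ,  0.86,  1.48,  1.71])) (np.float64(0.2), array([ 0.62,  0.51,  1.76, -1.04,  1.34,  1.42]))
-1 60 (np.float64(0.88), array([-0.99,  0.6 ,  1.69,  0.88,  1.64,  1.68])) (np.float64(0.19), array([ 0.64,  0.65,  1.63, -1.05,  1.52,  1.45]))
```

```bash
cat > ov.py <<'E'
from h import *
E=[(0,1),(2,3),(4,5),(6,7),(0,2),(1,3),(4,6),(5,7),(0,4),(1,5),(2,6),(3,7)]
def draw(c,T,boxes,im,f,o,col):
    for b in boxes:
        u=(proj(c,tp(T,box(*b)))+.5-o)*f
        for i,j in E:cv2.line(im,tuple(np.int32(np.round(u[i]*16))),tuple(np.int32(np.round(u[j]*16))),col,1,cv2.LINE_AA,4)
def crop(c,x0,y0,w,h,f):
    return cv2.resize(c["img"][y0:y0+h,x0:x0+w,::-1],None,fx=f,fy=f,interpolation=cv2.INTER_CUBIC)
BB=[([-3,-70,82],[7,70,100]),([0,-70,0],[4,70,82])]
SB=[([-8,-72,0],[0,-53,74]),([-8,53,0],[0,72,74]),([14,-86,-8],[18,86,5]),([-5,83,0],[5,97,97])]
E
python3 - <<'E'
from ov import *
from workcell import vision
c=vision.read_camera("wrist");np.savez("wrist1.npz",**c)
im=crop(c,0,0,560,420,1);raw=im.copy();draw(c,BOARD,BB,im,1,np.zeros(2),(0,0,255))
S=dict(np.load("scene0.npz"));D=dict(np.load("side0.npz"))
a=crop(S,290,165,100,75,4);draw(S,STAND,SB,a,4,np.array([290,165]),(0,0,255))
b=crop(D,220,140,100,75,4);draw(D,STAND,SB,b,4,np.array([220,140]),(0,0,255))
cv2.imwrite("pics/ov1.png",np.vstack([np.hstack([a,b]),np.hstack([cv2.resize(raw,(400,300)),cv2.resize(im,(400,300))])]))
E
```

```text
(no output)
```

View pics/ov1.png

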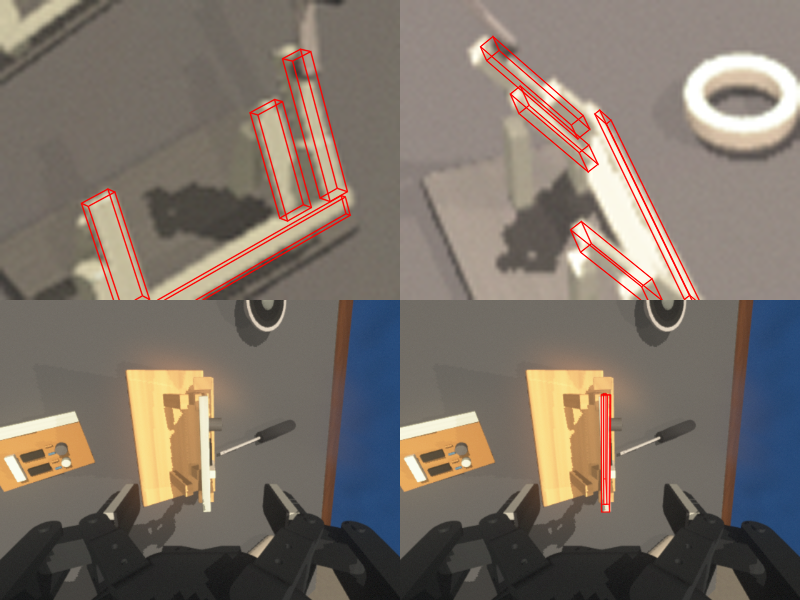

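Request:
{"api": "drive_tool", "payload": {"steps": [[0.003,0.036,0.015,0,0,0],[0.003,0.036,0.015,0,0,0],[0.003,0.036,0.015,0,0,0],[0.003,0.036,0.015,0,0,0],[0.003,0.036,0.0,0,0,0]]}}

```text
time: 2.7
tcp_pos: [0.4792, -0.0122, 0.2714]
tcp_rot: [0.638, 0.304, -0.397, 0.585]
contact_force: [-0.2, -0.4, 0.0]
gripper_width: 0.0853
```

Request:
{"api": "drive_tool", "payload": {"steps": [[0.003,0.036,0.0,0,0,0],[0.003,0.036,0,0,0,0],[0.003,0.036,0,0,0,0],[0.003,0.036,0,0,0,0],[0.003,0.036,0.0,0,0,0]]}}

```text
time: 3.2
tcp_pos: [0.4929, 0.1686, 0.2683]
tcp_rot: [0.638, 0.306, -0.398, 0.584]
contact_force: [0.2, 0.4, 0.6]
gripper_width: 0.0854
```

```bash
python3 log.py; python3 - <<'E'
from ov import *
from workcell import vision
c=vision.read_camera("wrist");np.savez("wrist2.npz",**c)
im=crop(c,0,0,560,420,1);print(proj(c,tp(STAND,[0,0,.04])))
u=proj(c,tp(STAND,[0,0,.04]))[0];x0=int(np.clip(u[0]-130,0,300));y0=int(np.clip(u[1]-100,0,220))
a=crop(c,x0,y0,260,200,3);
for v in range(0,260,20):cv2.putText(a,str(x0+v),(v*3,9),0,.33,(0,255,255),1);cv2.line(a,(v*3+1,10),(v*3+1,14),(0,255,255),1)
for v in range(20,200,20):cv2.putText(a,str(y0+v),(0,v*3+4),0,.33,(0,255,255),1);cv2.line(a,(24,v*3+1),(28,v*3+1),(0,255,255),1)
print(x0,y0);cv2.imwrite("pics/w2.png",a)
E
```

```text
[ 0.3165 -0.3722  2.1276 -0.2865  0.929   0.5867] [0.4929 0.1686 0.2683] [ 0.6375  0.3056 -0.3985  0.5843] 3.2
[[258.0445 180.1181]]
128 80
```

View pics/w2.png

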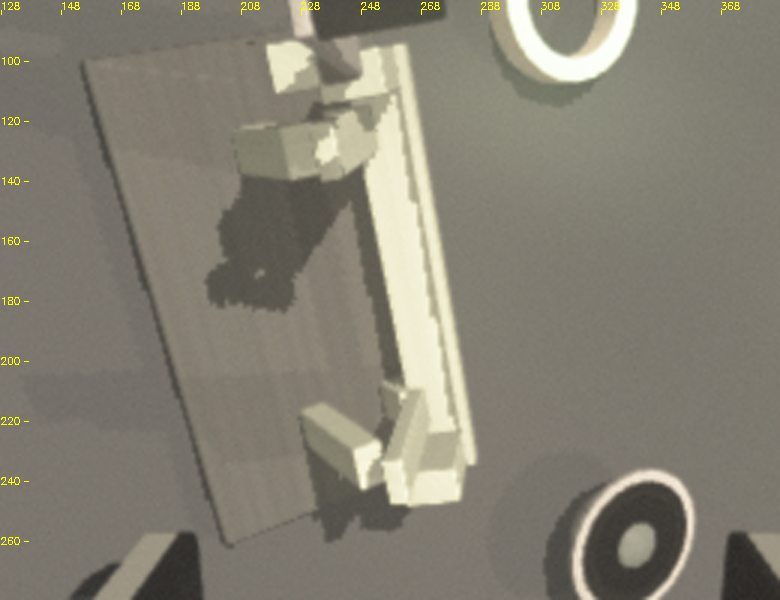

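```bash
python3 - <<'E'
from ov import *
c=dict(np.load("wrist2.npz"))
px=lambda a,b:np.array([a/3+128-.5,b/3+80-.5])
h=.035+.018*np.sin(np.radians(35))+.005*np.cos(np.radians(35))
A,B=onz(c,px(476,462),h),onz(c,px(408,45),h);h2=.035+.014*np.sin(np.radians(35))+.005*np.cos(np.radians(35))
A2,B2=onz(c,px(463,462),h2),onz(c,px(396,45),h2);print(A,B,A2,B2)
yaw=-np.arctan2(B[0]-A[0],B[1]-A[1]);yaw2=-np.arctan2(B2[0]-A2[0],B2[1]-A2[1])
off=np.array([.018*np.cos(np.radians(35))-.005*np.sin(np.radians(35)),0])
m=(A+B)[:2]/2-off;off2=.014*np.cos(np.radians(35))-.005*np.sin(np.radians(35));print(yaw,yaw2,m,(A2+B2)[:2]/2-[off2,0],np.linalg.norm(B-A))
STAND=face(m[0],.1638,yaw,35)
SB=[([-8,-72,0],[0,-53,74]),([-8,53,0],[0,72,74]),([14,-86,-8],[18,86,5]),([0,76,0],[14,84,40]),([0,-84,0],[14,-76,40]),([-5,83,0],[5,97,97])]
a=crop(c,128,80,260,200,3);draw(c,STAND,SB,a,3,np.array([128,80]),(0,0,255));cv2.imwrite("pics/w2o.png",a)
E
```

```text
[0.6147 0.0743 0.0494] [0.6104 0.2568 0.0494] [0.6092 0.0754 0.0471] [0.6063 0.2574 0.0471]
0.023765142901071613 0.015561025129265618 [0.6007 0.1655] [0.5991 0.1664] 0.18253692672662078
```

View pics/w2o.png

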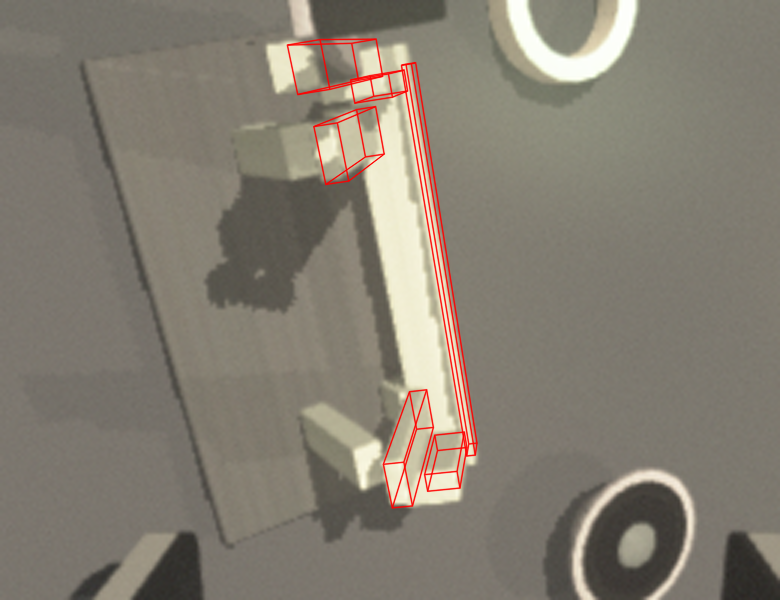

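```bash
sed -i 's/STAND=face(.*/STAND=face(.6002,.1648,.02,35)/' h.py; cat > plan.py <<'E'
from search import *
from workcell import r
def rows(p,Rm,n=None):
    st=r.sense();d=delta(st["tcp_pos"],st["tcp_rot"],p,Rm)
    print("delta",d,"|t|",np.linalg.norm(d[:3]),"|r|",np.linalg.norm(d[3:]));return d
PHI=np.radians(15)
E
python3 - <<'E'
from plan import *
S=dict(np.load("scene0.npz"));D=dict(np.load("side0.npz"))
def kn(a):return tp(STAND,np.array([[16,90-50*np.sin(a),87+50*np.cos(a)],[48,90-50*np.sin(a),87+50*np.cos(a)]])/1000)
for a in np.arange(-.5,.01,.1):print(a,proj(S,kn(a)).ravel(),proj(D,kn(a)).ravel())
print("obs 364.4 162 376 163.5 | 233.3 137 245 129.6")
p,Rm=grasp(BR,1,PHI);up=BR[:3,2]
print("grasp",p);print("hover");rows(p+up*.1,Rm)
q,e=ik(p+up*.1,Rm,K,[-.8,0,2.1,.7,.85,-1.16]);print(q,e)
E
```

```text
6.643968266432001e-16
-0.5 [371.4614 161.4375 380.4    162.8034] [234.8098 134.2941 244.8545 125.8235]
-0.4 [369.7921 161.3791 378.7018 162.7465] [234.7774 134.8925 244.8591 126.3943]
-0.30000000000000004 [368.0994 161.5324 376.9784 162.9075] [234.8841 135.6459 245.0023 127.1222]
-0.20000000000000007 [366.4008 161.8971 375.2474 163.2861] [235.1301 136.5479 245.2839 128.0011]
-0.10000000000000009 [364.7141 162.4708 373.5272 163.8798] [235.5143 137.5904 245.7024 129.0232]
-1.1102230246251565e-16 [363.0571 163.2485 371.8357 164.6835] [236.0337 138.7633 246.2546 130.1788]
obs 364.4 162 376 163.5 | 233.3 137 245 129.6
grasp [ 0.522  -0.2085  0.114 ]
hover
delta [-0.0205 -0.3737 -0.0679 12.6663 -1.8312  7.2875] |t| 0.38038847033191503 |r| 14.727368343708983
[-0.8937 -0.2389  2.1766  0.6255  1.0818 -1.0785] 1.3600232051658168e-14
```

Request:
{"api": "drive_tool", "payload": {"steps": [[-0.002,-0.0374,0,1.27,-0.18,0.73],[-0.002,-0.0374,0,1.27,-0.18,0.73],[-0.002,-0.0374,0,1.27,-0.18,0.73],[-0.002,-0.0374,0,1.27,-0.18,0.73],[-0.002,-0.0374,0,1.27,-0.18,0.73]], "gripper": 1}}

```text
time: 3.75
tcp_pos: [0.4828, -0.0211, 0.2686]
tcp_rot: [0.662, 0.343, -0.356, 0.563]
contact_force: [1.7, -0.3, -0.1]
gripper_width: 0.0855
```

Request:
{"api": "drive_tool", "payload": {"steps": [[-0.002,-0.0374,-0.0136,1.27,-0.18,0.73],[-0.002,-0.0374,-0.0136,1.27,-0.18,0.73],[-0.002,-0.0374,-0.0136,1.27,-0.18,0.73],[-0.002,-0.0374,-0.0136,1.27,-0.18,0.73],[-0.002,-0.0374,-0.0136,1.27,-0.18,0.73]]}}

```text
time: 4.25
tcp_pos: [0.4727, -0.209, 0.2]
tcp_rot: [0.684, 0.378, -0.314, 0.539]
contact_force: [0.7, 0.6, 0.5]
gripper_width: 0.0856
```

Request:
{"api": "drive_tool", "payload": {"steps": [[0,0,0,0,0,0],[0,0,0,0,0,0],[0,0,0,0,0,0],[0,0,0,0,0,0],[0,0,0,0,0,0]]}}

```text
time: 4.75
tcp_pos: [0.4737, -0.206, 0.2013]
tcp_rot: [0.683, 0.379, -0.314, 0.54]
contact_force: [0.5, 0.8, -0.0]
gripper_width: 0.0856
```

```bash
python3 - <<'E'
from plan import *
from ov import *
from workcell import vision
print(r.sense()["q"])
p,Rm=grasp(BR,1,PHI);rows(p,Rm)
c=vision.read_camera("wrist");np.savez("wrist3.npz",**c)
u=proj(c,tp(BOARD,[.002,0,.09]))[0];x0=int(np.clip(u[0]-100,0,360));y0=int(np.clip(u[1]-120,0,180))
a=crop(c,x0,y0,200,240,2.5);b=a.copy();draw(c,BOARD,BB,b,2.5,np.array([x0,y0]),(0,0,255));print(x0,y0)
cv2.imwrite("pics/w3.png",np.hstack([a,b])[:, :800] if a.shape[1]*2<=800 else cv2.resize(np.hstack([a,b]),(800,480)))
E
```

```text
6.643968266432001e-16
[-0.8971 -0.2303  2.1674  0.6228  1.0807 -1.0816]
delta [ 0.0482 -0.0025 -0.0873  0.257  -0.0397  0.0264] |t| 0.0997561648730929 |r| 0.2613846139521176
178 121
```

View pics/w3.png

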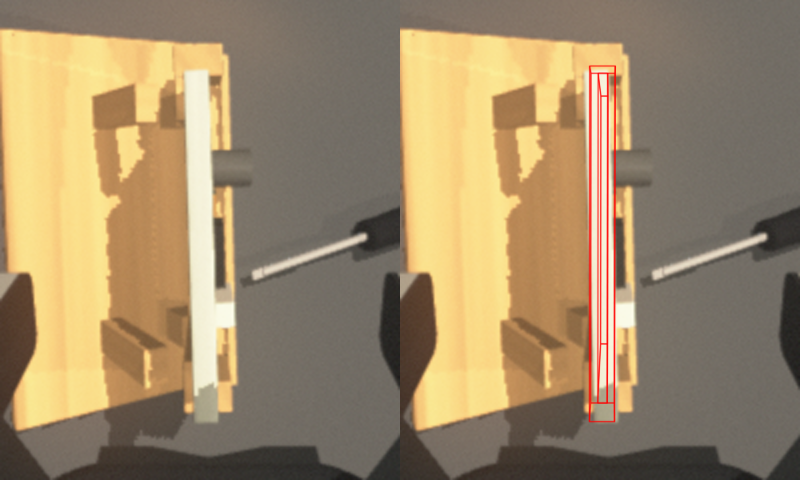

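The board overlay agrees except for yaw, off by about 1.4° (bar at crop x 185→194 against a straight prediction). I correct that while descending, then close.

Request:
{"api": "drive_tool", "payload": {"steps": [[0.012,-0.001,-0.0218,0.05,0,0.36],[0.012,-0.001,-0.0218,0.05,0,0.36],[0.012,-0.001,-0.0218,0.05,0,0.36],[0.006,0,-0.011,0.05,0,0.36],[0.006,0,-0.011,0,0,0]]}}

```text
time: 5.3
tcp_pos: [0.5218, -0.2093, 0.1125]
tcp_rot: [0.68, 0.388, -0.307, 0.542]
contact_force: [0.1, 0.2, 0.1]
gripper_width: 0.0853
```

Request:
{"api": "drive_tool", "payload": {"steps": [[0,0,0,0,0,0],[0,0,0,0,0,0],[0,0,0,0,0,0],[0,0,0,0,0,0],[0,0,0,0,0,0]], "gripper": 0}}

```text
time: 5.8
tcp_pos: [0.5214, -0.2105, 0.1137]
tcp_rot: [0.68, 0.387, -0.307, 0.542]
contact_force: [0.5, 0.7, 0.7]
gripper_width: 0.0121
```

Request:
{"api": "drive_tool", "payload": {"steps": [[0,0,0,0,0,0],[0,0,0,0,0,0],[0,0,0,0,0,0],[0,0,0,0,0,0],[0,0,0,0,0,0]]}}

```text
time: 6.3
tcp_pos: [0.5215, -0.2105, 0.1138]
tcp_rot: [0.68, 0.387, -0.307, 0.542]
contact_force: [-3.7, 0.9, 6.4]
gripper_width: 0.0092
```

```bash
sed -i 's/BOARD=face([^)]*)/BOARD=face(.5645,-.2162,-.128,30)/' h.py; python3 - <<'E'
from plan import *
print(r.sense()["q"],r.sense()["contact_force"],r.sense()["gripper_width"])
p,Rm=grasp(BR,1,PHI);rows(p,Rm)
E
```

```text
6.643968266432001e-16
[-0.8231  0.0337  2.1157  0.7113  0.8892 -1.195 ] [-3.659   0.9164  6.3726] 0.00917315365057906
delta [ 0.0001  0.0001  0.0002  0.0119 -0.0546  0.1206] |t| 0.00021486452542635465 |r| 0.132963747442936
```

Request:
{"api": "drive_tool", "payload": {"steps": [[-0.005,0.0006,0.0087,0,0,0],[-0.005,0.0006,0.0087,0,0,0],[-0.01,0.0013,0.0173,0,0,0],[-0.01,0.0013,0.0173,0,0,0],[-0.01,0.0013,0.0173,0,0,0]]}}

```text
time: 6.8
tcp_pos: [0.4806, -0.2049, 0.1831]
tcp_rot: [0.68, 0.387, -0.307, 0.542]
contact_force: [0.4, 0.4, -1.7]
gripper_width: 0.0088
```

Request:
{"api": "drive_tool", "payload": {"steps": [[-0.005,0,0.03,0,0,0],[-0.005,0,0.03,0,0,0],[0,0,0.03,0,0,0],[0,0,0.03,0,0,0],[0,0,0,0,0,0]]}}

```text
time: 7.3
tcp_pos: [0.4721, -0.2064, 0.3072]
tcp_rot: [0.679, 0.385, -0.307, 0.545]
contact_force: [-0.4, -0.6, -1.2]
gripper_width: 0.0089
```

```bash
cat > tr.py <<'E'
from plan import *
BS=bframe(STAND,1)
st=r.sense();q0=np.array(st["q"]);print("now",q0,st["tcp_pos"],st["gripper_width"],st["contact_force"])
p,Rm=grasp(BS,1,PHI);print("stand grasp",p,ik(p,Rm,K,[.4,.05,2.1,-.8,.65,-2.06]))
ph=p+BS[:3,2]*.08+[0,0,.1];q1,e=ik(ph,Rm,K,[.4,-.1,2.1,-.8,.65,-2.06]);print("hover",ph,q1,e)
# board in tool
pr,Rr=grasp(BR,1,PHI);C=box([-5,-70,0],[24,70,100]);Ct=(tp(BR,C)-pr)@Rr
prev=None;N=int(np.ceil(np.abs(q1-q0).max()/.075)) if 0 else 25
pp,pR=st["tcp_pos"],R.from_quat(st["tcp_rot"])
for i in range(1,N+1):
    s=i/N;q=q0+(q1-q0)*s;a,W=fk(q,K);d=np.r_[a-pp,np.degrees((W*pR.inv()).as_rotvec())]
    b=W.apply(Ct)+a
    print(i,np.round(d[:3],4).tolist(),np.round(d[3:],2).tolist(),"tcp",np.round(a,3),"minz",b[:,2].min().round(3),"xmin",b[:,0].min().round(2),"rot",np.linalg.norm(d[3:]).round(1));pp,pR=a,W
E
python3 tr.py
```

```text
6.643968266432001e-16
now [-0.9055 -0.3343  2.044   0.5755  1.2833 -0.9723] [ 0.4721 -0.2064  0.3072] 0.008934287170105715 [-0.3768 -0.5988 -1.2002]
stand grasp [0.5502 0.1635 0.1099] (array([ 0.3979,  0.0555,  2.1367, -0.8396,  0.6407, -2.0681]), np.float64(1.1102230246251565e-15))
hover [0.5043 0.1626 0.2754] [ 0.4405 -0.3006  2.1056 -0.5994  0.9609 -2.3818] 1.1619982753785507e-10
1 [0.0021, 0.0158, -0.009] [-3.66, 1.23, 5.82] tcp [ 0.474 -0.191  0.298] minz 0.213 xmin 0.46 rot 7.0
2 [0.0016, 0.0153, -0.0084] [-3.64, 1.12, 5.93] tcp [ 0.476 -0.175  0.29 ] minz 0.2 xmin 0.46 rot 7.0
3 [0.0013, 0.0147, -0.0077] [-3.63, 1.01, 6.03] tcp [ 0.477 -0.161  0.282] minz 0.188 xmin 0.46 rot 7.1
4 [0.001, 0.0142, -0.007] [-3.61, 0.92, 6.13] tcp [ 0.478 -0.146  0.275] minz 0.177 xmin 0.45 rot 7.2
5 [0.0008, 0.0138, -0.0063] [-3.59, 0.83, 6.22] tcp [ 0.479 -0.133  0.269] minz 0.167 xmin 0.44 rot 7.2
6 [0.0007, 0.0133, -0.0057] [-3.57, 0.75, 6.3] tcp [ 0.48  -0.119  0.263] minz 0.158 xmin 0.44 rot 7.3
7 [0.0007, 0.013, -0.005] [-3.55, 0.68, 6.38] tcp [ 0.48  -0.106  0.258] minz 0.151 xmin 0.43 ro
[... 1146 characters left out ...]
021, 0.0155, 0.0026] [-3.64, -0.01, 6.81] tcp [0.5   0.052 0.25 ] minz 0.14 xmin 0.44 rot 7.7
20 [0.0019, 0.0162, 0.0031] [-3.67, -0.08, 6.8] tcp [0.502 0.069 0.253] minz 0.145 xmin 0.44 rot 7.7
21 [0.0016, 0.0171, 0.0036] [-3.72, -0.16, 6.79] tcp [0.503 0.086 0.257] minz 0.152 xmin 0.45 rot 7.7
22 [0.0012, 0.0179, 0.0041] [-3.76, -0.25, 6.77] tcp [0.504 0.104 0.261] minz 0.16 xmin 0.46 rot 7.8
23 [0.0007, 0.0188, 0.0045] [-3.81, -0.34, 6.75] tcp [0.505 0.122 0.265] minz 0.168 xmin 0.47 rot 7.8
24 [0.0, 0.0197, 0.0049] [-3.85, -0.45, 6.72] tcp [0.505 0.142 0.27 ] minz 0.178 xmin 0.47 rot 7.8
25 [-0.0008, 0.0206, 0.0053] [-3.9, -0.57, 6.69] tcp [0.504 0.163 0.275] minz 0.188 xmin 0.48 rot 7.8
```

Request:
{"api": "drive_tool", "payload": {"steps": [[0.002,0.015,0,-3.66,1.23,5.82],[0.002,0.015,0,-3.64,1.12,5.93],[0.001,0.015,0,-3.63,1.01,6.03],[0.001,0.014,0,-3.61,0.92,6.13],[0.001,0.014,0,-3.59,0.83,6.22]]}}

```text
time: 7.8
tcp_pos: [0.4772, -0.1313, 0.3005]
tcp_rot: [0.447, 0.522, -0.242, 0.685]
contact_force: [-0.3, -0.5, -1.2]
gripper_width: 0.009
```

Request:
{"api": "drive_tool", "payload": {"steps": [[0.001,0.013,0,-3.57,0.75,6.3],[0.001,0.013,0,-3.55,0.68,6.38],[0.001,0.013,0,-3.53,0.61,6.45],[0.001,0.013,0,-3.52,0.55,6.52],[0.001,0.012,0,-3.51,0.49,6.58]]}}

```text
time: 8.3
tcp_pos: [0.4822, -0.0674, 0.3005]
tcp_rot: [0.17, 0.599, -0.131, 0.771]
contact_force: [0.4, -0.3, -0.1]
gripper_width: 0.0088
```

Request:
{"api": "drive_tool", "payload": {"steps": [[0.001,0.012,0,-3.5,0.43,6.63],[0.001,0.012,0,-3.5,0.38,6.67],[0.002,0.013,0,-3.5,0.33,6.71],[0.002,0.013,0,-3.51,0.28,6.74],[0.002,0.013,0,-3.52,0.23,6.77]]}}

```text
time: 8.8
tcp_pos: [0.4902, -0.0046, 0.3004]
tcp_rot: [-0.129, 0.607, 0.005, 0.784]
contact_force: [0.1, 0.1, -2.1]
gripper_width: 0.0091
```

```bash
python3 tr.py | sed -n '2,5p;28,30p'
```

```text
now [-0.0892 -0.3484  1.9984 -0.1335  1.2131 -1.8241] [ 0.4902 -0.0046  0.3004] 0.009054064978446236 [ 0.0776  0.0652 -2.1208]
stand grasp [0.5502 0.1635 0.1099] (array([ 0.3979,  0.0555,  2.1367, -0.8396,  0.6407, -2.0681]), np.float64(1.1102230246251565e-15))
hover [0.5043 0.1626 0.2754] [ 0.4405 -0.3006  2.1056 -0.5994  0.9609 -2.3818] 1.1619982753785507e-10
1 [0.001, 0.005, -0.002] [-1.41, 0.06, 2.6] tcp [0.491 0.    0.298] minz 0.184 xmin 0.42 rot 3.0
24 [-0.0005, 0.0085, -0.0003] [-1.53, -0.18, 2.78] tcp [0.505 0.154 0.276] minz 0.186 xmin 0.48 rot 3.2
25 [-0.0006, 0.0086, -0.0003] [-1.53, -0.2, 2.79] tcp [0.504 0.163 0.275] minz 0.188 xmin 0.48 rot 3.2
```

Request:
{"api": "drive_tool", "payload": {"steps": [[0.002,0.0136,0,-3.54,0.17,6.79],[0.002,0.0141,0,-3.57,0.12,6.8],[0.002,0.0148,0,-3.6,0.06,6.81],[0.002,0.0155,0,-3.64,0,6.81],[0.002,0.0162,0,-3.67,-0.08,6.8]]}}

```text
time: 9.3
tcp_pos: [0.5002, 0.0694, 0.3003]
tcp_rot: [-0.42, 0.538, 0.14, 0.717]
contact_force: [1.2, 0.3, -1.3]
gripper_width: 0.0088
```

Request:
{"api": "drive_tool", "payload": {"steps": [[0.0016,0.0171,0,-3.72,-0.16,6.79],[0.0012,0.0179,0,-3.76,-0.25,6.77],[0.0007,0.0188,0,-3.81,-0.34,6.75],[0,0.0197,0,-3.85,-0.45,6.72],[-0.0008,0.0206,0,-3.9,-0.57,6.69]]}}

```text
time: 9.8
tcp_pos: [0.5029, 0.1634, 0.3002]
tcp_rot: [0.671, -0.399, -0.245, -0.575]
contact_force: [0.4, -1.3, -1.1]
gripper_width: 0.0093
```

Request:
{"api": "drive_tool", "payload": {"steps": [[0,0,0,0,0,0],[0,0,0,0,0,0],[0,0,0,0,0,0],[0,0,0,0,0,0],[0,0,0,0,0,0]]}}

```text
time: 10.3
tcp_pos: [0.5042, 0.1625, 0.3023]
tcp_rot: [0.669, -0.4, -0.243, -0.578]
contact_force: [-0.2, -0.2, -0.9]
gripper_width: 0.0092
```

```bash
python3 - <<'E'
from plan import *
from ov import *
from workcell import vision
st=r.sense();print(st["q"],st["tcp_pos"],st["gripper_width"])
p,Rm=grasp(BS,1,PHI);rows(p,Rm);z=BS[:3,2];x=STAND[:3,0];print("z",z,"x",x)
# believed board pose from grasp
pr,Rr=grasp(BR,1,PHI);Rt=R.from_quat(st["tcp_rot"]).as_matrix()
BT=np.eye(4);BT[:3,:3]=Rt@Rr.T@BR[:3,:3];BT[:3,3]=st["tcp_pos"]+Rt@Rr.T@(BR[:3,3]-pr)
bb=[([-5,-70,82],[5,70,100]),([-2,-70,0],[2,70,82])]
ims=[]
for n in("scene","side"):
    c=vision.read_camera(n);np.savez(n+"1.npz",**c)
    u=proj(c,tp(BT,[0,0,.03]))[0];o=np.array([int(u[0]-66),int(u[1]-75)]);a=crop(c,*o,133,150,3)
    draw(c,BT,bb,a,3,o,(0,0,255));ims.append(a);print(o)
cv2.imwrite("pics/hov.png",np.hstack(ims))
E
```

```text
6.643968266432001e-16
[ 0.4454 -0.323   2.0737 -0.5899  1.009  -2.4033] [0.5042 0.1625 0.3023] 0.009171252018178231
delta [ 0.046   0.001  -0.1925  0.1422  0.3418  0.3721] |t| 0.1978731467136863 |r| 0.5248567244882275
z [-0.5735 -0.0115  0.8192] x [0.819  0.0164 0.5736]
[272  75]
[180  51]
```

View pics/hov.png

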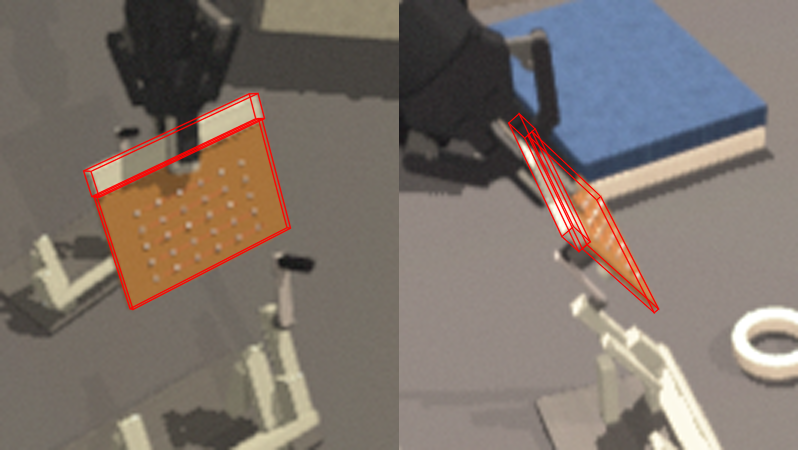

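Both pictures show the predicted outline lying on the real board, with the solder dots facing out and the bar on top (scene crop: bar (90–260, 95–195)). Keeper and stand are clear. Lowering next.

Request:
{"api": "drive_tool", "payload": {"steps": [[0.003,0,-0.028,0.03,0.07,0.07],[0.003,0,-0.028,0.03,0.07,0.07],[0.003,0,-0.028,0.03,0.07,0.07],[0.003,0,-0.028,0.03,0.07,0.07],[0.0037,0.0004,-0.0284,0.02,0.06,0.09]]}}

```text
time: 10.9
tcp_pos: [0.52, 0.1635, 0.1611]
tcp_rot: [0.669, -0.398, -0.248, -0.577]
contact_force: [0.7, -0.2, -1.7]
gripper_width: 0.009
```

Request:
{"api": "drive_tool", "payload": {"steps": [[0,0,0,0,0,0],[0,0,0,0,0,0],[0.0057,0.0001,-0.0082,0,0,0],[0.0057,0.0001,-0.0082,0,0,0],[0.0057,0.0001,-0.0082,0,0,0]]}}

```text
time: 11.4
tcp_pos: [0.5379, 0.1642, 0.1379]
tcp_rot: [0.669, -0.398, -0.248, -0.577]
contact_force: [0.6, 0.5, -1.8]
gripper_width: 0.0084
```

Request:
{"api": "drive_tool", "payload": {"steps": [[0.0057,0.0001,-0.0082,0,0,0],[0.0057,0.0001,-0.0082,0,0,0],[0,0,0,0,0,0],[0,0,0,0,0,0],[0,0,0,0,0,0]]}}

```text
time: 11.9
tcp_pos: [0.5482, 0.1642, 0.1209]
tcp_rot: [0.669, -0.398, -0.248, -0.576]
contact_force: [1.0, -0.5, -0.4]
gripper_width: 0.0093
```

```bash
cat > seat.py <<'E'
from plan import *
from ov import *
from workcell import vision
import sys
st=r.sense();print(st["contact_force"],st["wrist_torque"],st["gripper_width"])
p,Rm=grasp(BS,1,PHI);d=rows(p,Rm);print("offset in stand face mm (x,y,z):",-1000*STAND[:3,:3].T@d[:3], "force face",STAND[:3,:3].T@st["contact_force"])
if len(sys.argv)>1:
    pr,Rr=grasp(BR,1,PHI);Rt=R.from_quat(st["tcp_rot"]).as_matrix()
    BT=np.eye(4);BT[:3,:3]=Rt@Rr.T@BR[:3,:3];BT[:3,3]=st["tcp_pos"]+Rt@Rr.T@(BR[:3,3]-pr)
    ims=[]
    for n in("scene","side"):
        c=vision.read_camera(n)
        u=proj(c,tp(STAND,[0,0.01,.06]))[0];o=np.array([int(u[0]-50),int(u[1]-55)]);a=crop(c,*o,100,110,4)
        ims.append(a)
    cv2.imwrite(sys.argv[1],np.hstack(ims))
E
python3 seat.py pics/seat1.png
```

```text
6.643968266432001e-16
[ 1.0212 -0.5042 -0.3789] [ 0.1495  0.3495 -0.0331] 0.009291913953258572
delta [ 0.002  -0.0006 -0.011   0.0295 -0.0025 -0.1083] |t| 0.011210790056564803 |r| 0.11230234058319587
offset in stand face mm (x,y,z): [ 4.665   0.6533 10.1731] force face [ 0.6107 -0.5245 -0.8902]
```

View pics/seat1.png

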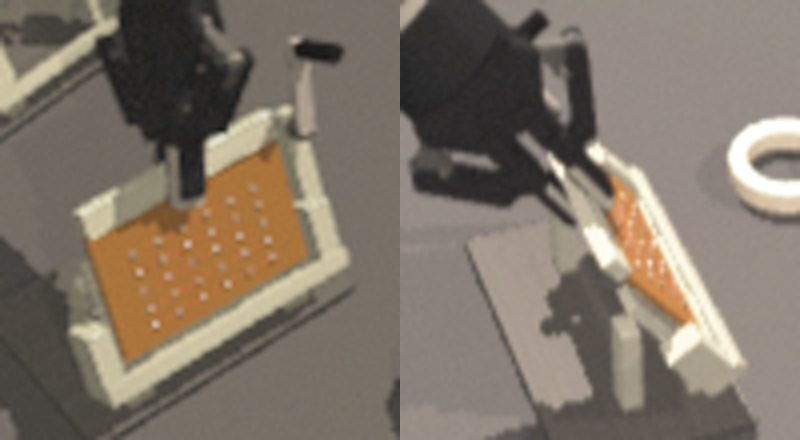

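The board sits between the guides with its lower edge behind the lip. Lowering slowly until it touches.

Request:
{"api": "drive_tool", "payload": {"steps": [[0.0011,0,-0.0016,0,0,0],[0.0011,0,-0.0016,0,0,0],[0.0011,0,-0.0016,0,0,0],[0.0011,0,-0.0016,0,0,0],[0,0,0,0,0,0]]}}

```text
time: 12.5
tcp_pos: [0.5525, 0.164, 0.114]
tcp_rot: [0.669, -0.399, -0.248, -0.576]
contact_force: [0.2, 0.2, -1.7]
gripper_width: 0.0087
```

Request:
{"api": "drive_tool", "payload": {"steps": [[0.0004,0,-0.0006,0,0,0],[0.0004,0,-0.0006,0,0,0],[0.0004,0,-0.0006,0,0,0],[0,0,0,0,0,0],[0,0,0,0,0,0]]}}

```text
time: 13.0
tcp_pos: [0.5537, 0.1636, 0.1132]
tcp_rot: [0.669, -0.399, -0.248, -0.576]
contact_force: [-7.1, -3.3, 6.7]
gripper_width: 0.009
```

```bash
python3 seat.py
```

```text
6.643968266432001e-16
[-7.1422 -3.2795  6.7169] [-0.2177  0.6933 -0.3062] 0.009048185393621936
delta [-0.0035 -0.     -0.0033  0.0965  0.0061 -0.0496] |t| 0.0048257687393916246 |r| 0.10868365562735934
offset in stand face mm (x,y,z): [ 4.7748 -0.0282  0.6986] force face [-2.0504 -3.1361  9.6356]
```

Request:
{"api": "drive_tool", "payload": {"steps": [[-0.001,0,-0.0003,0,0,0],[-0.0008,0,-0.0006,0,0,0],[-0.0008,0,-0.0006,0,0,0],[-0.0008,0,-0.0006,0,0,0],[0,0,0,0,0,0]]}}

```text
time: 13.5
tcp_pos: [0.5511, 0.1644, 0.1114]
tcp_rot: [0.669, -0.398, -0.248, -0.577]
contact_force: [-2.4, -1.5, 5.6]
gripper_width: 0.0091
```

```bash
python3 seat.py
```

```text
6.643968266432001e-16
[-2.3723 -1.4741  5.6339] [ 0.0073 -0.1177 -0.2354] 0.009055542485250994
delta [-0.0009 -0.0009 -0.0015 -0.0098  0.0968 -0.1188] |t| 0.0019515614435945434 |r| 0.1535482448278651
offset in stand face mm (x,y,z): [1.5874 0.8697 0.7297] force face [ 1.2645 -1.4264  5.9924]
```

Request:
{"api": "drive_tool", "payload": {"steps": [[-0.0006,0,-0.0004,0,0,0],[-0.0006,0,-0.0004,0,0,0],[0,0,0,0,0,0],[0,0,0,0,0,0],[0,0,0,0,0,0]]}}

```text
time: 14.0
tcp_pos: [0.5497, 0.1646, 0.1103]
tcp_rot: [0.669, -0.398, -0.248, -0.577]
contact_force: [-1.5, -0.6, 6.0]
gripper_width: 0.0086
```

```bash
python3 seat.py
```

```text
6.643968266432001e-16
[-1.4528 -0.6168  5.9926] [ 0.2284 -0.1913 -0.0337] 0.00856310331246129
delta [ 0.0005 -0.0011 -0.0004 -0.0218  0.0662 -0.1367] |t| 0.0012359347518588243 |r| 0.15342570965916785
offset in stand face mm (x,y,z): [-0.1972  1.0647  0.5959] force face [ 2.2373 -0.5876  5.749 ]
```

Request:
{"api": "drive_tool", "payload": {"steps": [[-0.0006,0,-0.0004,0,0,0],[0,0,0,0,0,0],[0,0,0,0,0,0],[0,0,0,0,0,0],[0,0,0,0,0,0]]}}

```text
time: 14.5
tcp_pos: [0.5492, 0.1647, 0.11]
tcp_rot: [0.669, -0.398, -0.248, -0.577]
contact_force: [-0.9, -0.2, 5.9]
gripper_width: 0.009
```

```bash
python3 seat.py
```

```text
6.643968266432001e-16
[-0.9384 -0.2436  5.891 ] [ 0.1295 -0.3041  0.0145] 0.008968184419445498
delta [ 0.001  -0.0011 -0.0001 -0.0147  0.082  -0.1602] |t| 0.0014987825886447472 |r| 0.18055720022437036
offset in stand face mm (x,y,z): [-0.7243  1.147   0.6374] force face [ 2.6065 -0.2248  5.3666]
```

Request:
{"api": "drive_tool", "payload": {"steps": [[-0.0006,0,-0.0004,0,0,0],[0,0,0,0,0,0],[0,0,0,0,0,0],[0,0,0,0,0,0],[0,0,0,0,0,0]]}}

```text
time: 15.0
tcp_pos: [0.5489, 0.1647, 0.1098]
tcp_rot: [0.669, -0.397, -0.248, -0.577]
contact_force: [3.6, 0.7, 5.8]
gripper_width: 0.009
```

```bash
python3 seat.py
```

```text
6.643968266432001e-16
[3.6262 0.6643 5.7672] [ 0.0368 -0.7974  0.4313] 0.00902464843626603
delta [ 0.0013 -0.0012  0.0001 -0.0099  0.1067 -0.1783] |t| 0.0017482294726276527 |r| 0.20802681605789813
offset in stand face mm (x,y,z): [-1.0948  1.19    0.6645] force face [6.2886 0.5917 2.6371]
```

Request:
{"api": "drive_tool", "payload": {"steps": [[-0.0006,0,-0.0004,0,0,0],[0,0,0,0,0,0],[0,0,0,0,0,0],[0,0,0,0,0,0],[0,0,0,0,0,0]]}}

```text
time: 15.5
tcp_pos: [0.5487, 0.1647, 0.1097]
tcp_rot: [0.669, -0.397, -0.248, -0.577]
contact_force: [6.2, -1.0, 3.6]
gripper_width: 0.009
```

```bash
python3 seat.py pics/seat2.png
```

```text
6.643968266432001e-16
[ 6.1803 -1.0063  3.6098] [-0.0353 -1.0797  0.5589] 0.008987634782393197
delta [ 0.0015 -0.0012  0.0002 -0.0032  0.1463 -0.1993] |t| 0.0018819653925264822 |r| 0.24730664150151987
offset in stand face mm (x,y,z): [-1.2989  1.1815  0.6774] force face [ 7.1156 -1.1297 -0.5756]
```

View pics/seat2.png

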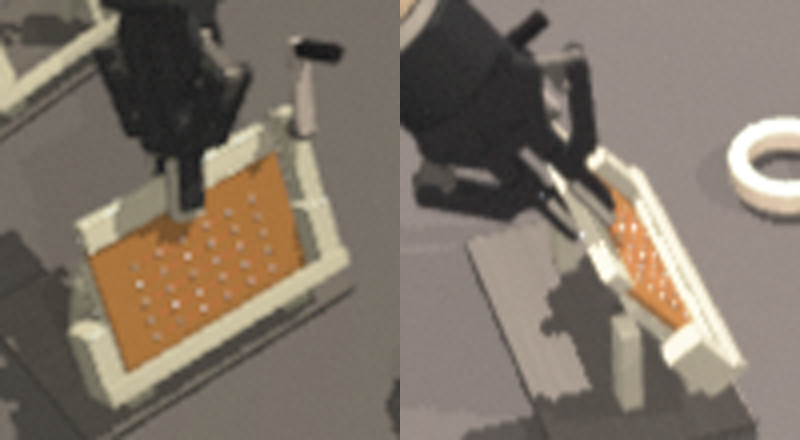

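Request:
{"api": "drive_tool", "payload": {"steps": [[0.0004,0,-0.0006,0,0,0],[0.0004,0,-0.0002,0,0,0],[0,0,0,0,0,0],[0,0,0,0,0,0],[0,0,0,0,0,0]]}}

```text
time: 16.1
tcp_pos: [0.549, 0.1643, 0.1095]
tcp_rot: [0.67, -0.398, -0.247, -0.577]
contact_force: [-5.7, -1.1, 15.9]
gripper_width: 0.0093
```

Request:
{"api": "drive_tool", "payload": {"steps": [[0,0,0,0,0,0],[0,0,0,0,0,0],[0,0,0,0,0,0],[0,0,0,0,0,0],[0,0,0,0,0,0]], "gripper": 0.7}}

```text
time: 16.6
tcp_pos: [0.5477, 0.164, 0.1071]
tcp_rot: [0.669, -0.399, -0.248, -0.576]
contact_force: [0.8, -0.1, 0.1]
gripper_width: 0.0598
```

Request:
{"api": "drive_tool", "payload": {"steps": [[-0.0057,0,0.0082,0,0,0],[-0.0057,0,0.0082,0,0,0],[-0.0115,0,0.0164,0,0,0],[-0.0115,0,0.0164,0,0,0],[-0.0115,0,0.0164,0,0,0]]}}

```text
time: 17.1
tcp_pos: [0.5015, 0.1642, 0.1746]
tcp_rot: [0.669, -0.398, -0.248, -0.577]
contact_force: [-0.2, 0.5, 1.1]
gripper_width: 0.0601
```

Request:
{"api": "drive_tool", "payload": {"steps": [[-0.01,0,0.02,0,0,0],[-0.01,0,0.02,0,0,0],[0,0,0.02,0,0,0],[0,0,0,0,0,0],[0,0,0,0,0,0]], "gripper": 0}}

```text
time: 17.6
tcp_pos: [0.4822, 0.1643, 0.2339]
tcp_rot: [0.669, -0.398, -0.248, -0.577]
contact_force: [0.3, 0.7, -0.8]
gripper_width: -0.0004
```

```bash
python3 - <<'E'
from plan import *
from ov import *
from workcell import vision
st=r.sense();print(st["q"],st["tcp_pos"],st["gripper_width"],st["contact_force"])
# keeper poses: tool x=-z face, jaw along +-y face, push frames
F=STAND[:3,:3]
for s in(1,-1):
    Rm=np.c_[-F[:,2],s*F[:,1],np.cross(-F[:,2],s*F[:,1])]
    for nm,f in [("start",(33,134,127+17)),("mid",(33,75,110+17)),("top",(33,50,140)),("end",(33,40,93+17))]:
        p=tp(STAND,np.array(f)/1000)[0];best=None
        for q6 in(-2.3,-1,0,1,2.3):
            q,e=ik(p,Rm,K,[.4,0,2.1,0,.7,q6]);m=np.minimum(q-LO,HI-q).min()
            if e<1e-4 and (best is None or m>best[0]):best=(m,q)
        print(s,nm,p,best, np.degrees((R.from_matrix(Rm)*R.from_quat(st["tcp_rot"]).inv()).magnitude()))
ims=[]
for n in("scene","side"):
    c=vision.read_camera(n);u=proj(c,tp(STAND,[0,0.01,.06]))[0];o=np.array([int(u[0]-50),int(u[1]-55)]);a=crop(c,*o,100,110,4)
    BT=bframe(STAND,1);b=a.copy();draw(c,BT,[([-5,-70,82],[5,70,100]),([-2,-70,0],[2,70,82])],b,4,o,(0,0,255));ims.append(b)
cv2.imwrite("pics/rel.png",np.hstack(ims))
E
```

```text
6.643968266432001e-16
[ 0.4687 -0.3046  2.19   -0.6426  0.9089 -2.297 ] [0.4822 0.1643 0.2339] -0.00040701505328739006 [ 0.307   0.7088 -0.8471]
1 start [0.542  0.2977 0.1719] (np.float64(0.4143587432308354), array([ 0.5147, -0.0208,  2.0539, -0.492 ,  0.6144, -0.7419])) 91.01972058213492
1 mid [0.5529 0.2389 0.158 ] (np.float64(0.3382437432216165), array([ 0.3851, -0.0633,  2.1248, -0.4109,  0.5382, -0.9094])) 91.01972058213492
1 top [0.5459 0.2137 0.1686] (np.float64(0.348682195182825), array([ 0.3352, -0.1314,  2.164 , -0.3479,  0.5487, -1.0098])) 91.01972058213492
1 end [0.5633 0.2041 0.144 ] (np.float64(0.2820118166135031), array([ 0.3003, -0.0606,  2.1531, -0.3493,  0.482 , -1.027 ])) 91.01972058213492
-1 start [0.542  0.2977 0.1719] (np.float64(0.28029478415187903), array([ 0.5147, -0.0208,  2.0539, -0.492 ,  0.6144,  2.3997])) 90.90779366803677
-1 mid [0.5529 0.2389 0.158 ] (np.float64(0.33824374322161616), array([ 0.3851, -0.0633,  2.1248, -0.4109,  0.5382,  2.2322])) 90.90779366803677
-1 top [0.5459 0.2137 0.1686] (np.float64(0.34868219518282656), array([ 0.3352, -0.1314,  2.164 , -0.3479,  0.5487,  2.1318])) 90.90779366803677
-1 end [0.5633 0.2041 0.144 ] (np.float64(0.2820118166134879), array([ 0.3003, -0.0606,  2.1531, -0.3493,  0.482 ,  2.1146])) 90.90779366803677
```

View pics/rel.png

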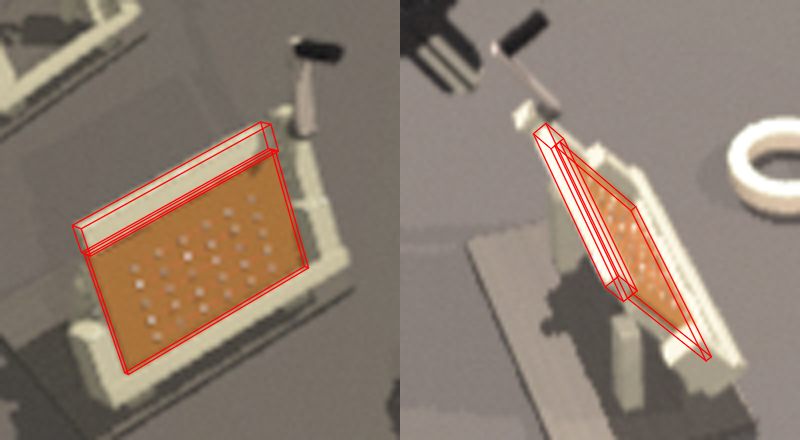

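Released: the board matches the seated prediction in both views, flat on the ledge and rails, and the keeper is at about −0.15 rad. Next is the keeper, which I push with shut fingers from its outer side.

```bash
cat > kp.py <<'E'
from plan import *
import sys
F=STAND[:3,:3];RK=np.c_[-F[:,2],F[:,1],np.cross(-F[:,2],F[:,1])]
st=r.sense();print("face TCP mm",1000*F.T@(st["tcp_pos"]-STAND[:3,3]),"force face",F.T@st["contact_force"],"t",st["time"],st["q"])
if len(sys.argv)>1:
    p=tp(STAND,np.array([float(a) for a in sys.argv[1:4]])/1000)[0];rows(p,RK)
E
python3 kp.py 33 140 215; python3 -c "
from h import *;print(STAND[:3,:3])"
```

```text
6.643968266432001e-16
face TCP mm [ 15.8714   1.3936 229.4181] force face [-0.9005 -0.5683 -0.6864] t 17.7 [ 0.4684 -0.3024  2.1912 -0.6427  0.909  -2.2971]
delta [  0.0195   0.139   -0.002   61.1819 -10.6133 -66.6505] |t| 0.14040301759553264 |r| 91.0941834097307
[[ 0.819  -0.02   -0.5735]
 [ 0.0164  0.9998 -0.0115]
 [ 0.5736  0.      0.8192]]
```

Request:
{"api": "drive_tool", "payload": {"steps": [[0,0,0.01,5.1,-0.884,-5.554],[0,0.01,0.01,5.1,-0.884,-5.554],[0,0.01,0,5.1,-0.884,-5.554],[0,0.012,0,5.1,-0.884,-5.554],[0,0.012,0,5.1,-0.884,-5.554]]}}

```text
time: 18.2
tcp_pos: [0.4818, 0.2081, 0.2516]
tcp_rot: [-0.419, 0.461, 0.158, 0.766]
contact_force: [0.2, 1.0, -0.0]
gripper_width: -0.0002
```

Request:
{"api": "drive_tool", "payload": {"steps": [[0,0.012,0,5.1,-0.884,-5.554],[0,0.012,0,5.1,-0.884,-5.554],[0.002,0.013,0,5.1,-0.884,-5.554],[0.003,0.013,0,5.1,-0.884,-5.554],[0.003,0.013,0,5.1,-0.884,-5.554]]}}

```text
time: 18.7
tcp_pos: [0.4899, 0.2712, 0.2513]
tcp_rot: [-0.126, 0.472, 0.052, 0.871]
contact_force: [-0.7, -1.2, -0.9]
gripper_width: -0.0001
```

Request:
{"api": "drive_tool", "payload": {"steps": [[0.005,0.016,0,5.1,-0.884,-5.554],[0.006,0.016,0,5.1,-0.884,-5.554],[0,0,0,0,0,0],[0,0,0,0,0,0],[0,0,0,0,0,0]]}}

```text
time: 19.2
tcp_pos: [0.5009, 0.3025, 0.2524]
tcp_rot: [-0.006, 0.462, 0.008, 0.887]
contact_force: [-0.9, 0.4, 0.3]
gripper_width: -0.0001
```

```bash
python3 kp.py 33 140 140
```

```text
6.643968266432001e-16
face TCP mm [ 45.5913 139.6253 233.419 ] force face [-0.5772  0.4575  0.7916] t 19.2 [ 0.5731 -0.1973  2.0498 -0.435   0.8027 -0.7917]
delta [ 0.0433  0.0012 -0.0837  0.19   -0.0517 -0.0113] |t| 0.09426443301239973 |r| 0.19721895785700752
```

Request:
{"api": "drive_tool", "payload": {"steps": [[0.0087,0.0002,-0.0167,0,0,0],[0.0087,0.0002,-0.0167,0,0,0],[0.0087,0.0002,-0.0167,0,0,0],[0.0087,0.0002,-0.0167,0,0,0],[0.0087,0.0002,-0.0167,0,0,0]]}}

```text
time: 19.7
tcp_pos: [0.545, 0.3035, 0.1691]
tcp_rot: [-0.005, 0.462, 0.008, 0.887]
contact_force: [-1.1, 0.4, 0.8]
gripper_width: -0.0002
```

Request:
{"api": "drive_tool", "payload": {"steps": [[0,-0.006,0,0,0,0],[0,-0.006,0,0,0,0],[0,-0.006,0,0,0,0],[0,-0.005,0,0,0,0],[0,-0.005,0,0,0,0]]}}

```text
time: 20.2
tcp_pos: [0.5452, 0.2762, 0.1713]
tcp_rot: [-0.004, 0.46, 0.009, 0.888]
contact_force: [-0.8, 2.4, 0.8]
gripper_width: -0.0002
```

Request:
{"api": "drive_tool", "payload": {"steps": [[0,-0.005,0,0,0,0],[0,-0.005,0,0,0,0],[0,-0.005,0,0,0,0],[0.001,-0.005,-0.0014,0,0,0],[0.0017,-0.005,-0.0025,0,0,0]]}}

```text
time: 20.7
tcp_pos: [0.5475, 0.2507, 0.1658]
tcp_rot: [-0.005, 0.461, 0.008, 0.887]
contact_force: [-0.9, 1.8, 1.4]
gripper_width: 0.0001
```

Request:
{"api": "drive_tool", "payload": {"steps": [[0.0017,-0.005,-0.0025,0,0,0],[0.0017,-0.005,-0.0025,0,0,0],[0.0017,-0.005,-0.0025,0,0,0],[0,0,0,0,0,0],[0,0,0,0,0,0]]}}

```text
time: 21.2
tcp_pos: [0.5524, 0.2356, 0.1579]
tcp_rot: [-0.005, 0.462, 0.008, 0.887]
contact_force: [-0.2, -0.4, 0.0]
gripper_width: 0.0002
```

```bash
cat > pk.py <<'E'
from ov import *
from workcell import vision
import sys
ims=[]
for n in("scene","side"):
    c=vision.read_camera(n);u=proj(c,tp(STAND,[0,0.02,.07]))[0];o=np.array([int(u[0]-50),int(u[1]-55)]);ims.append(crop(c,*o,100,110,4))
cv2.imwrite(sys.argv[1],np.hstack(ims))
E
python3 kp.py 33 50 150; python3 pk.py pics/k1.png
```

```text
6.643968266432001e-16
face TCP mm [ 32.489   71.7463 127.2908] force face [-0.146  -0.3555  0.1567] t 21.2 [ 0.3799 -0.0678  2.129  -0.4091  0.5385 -0.9144]
delta [-0.0122 -0.022   0.0189  0.0803 -0.0224  0.1104] |t| 0.031446367842470554 |r| 0.13837187366921014
```

View pics/k1.png

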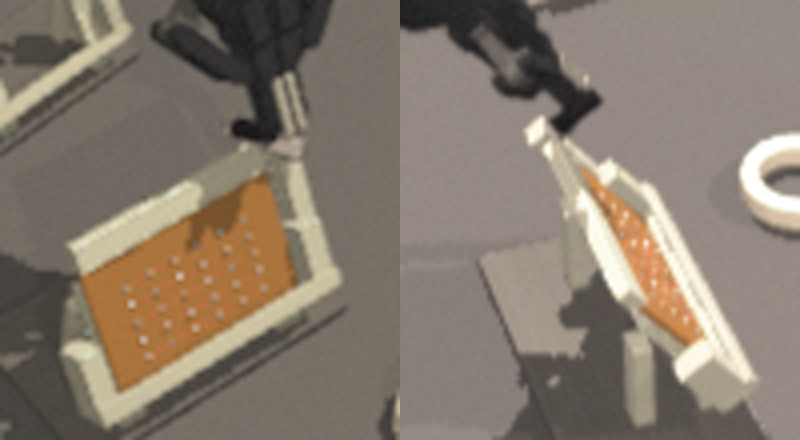

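Request:
{"api": "drive_tool", "payload": {"steps": [[0,0.004,0,0,0,0],[-0.0057,0,0.0082,0,0,0],[-0.0057,0,0.0082,0,0,0],[-0.0057,0,0.0082,0,0,0],[-0.0057,0,0.0082,0,0,0]]}}

```text
time: 21.8
tcp_pos: [0.5293, 0.2403, 0.1925]
tcp_rot: [-0.005, 0.461, 0.008, 0.887]
contact_force: [-0.3, -0.0, 0.2]
gripper_width: 0.0
```

Request:
{"api": "drive_tool", "payload": {"steps": [[0,-0.008,0,0,0,0],[0,-0.008,0,0,0,0],[0,-0.008,0,0,0,0],[0,-0.006,0,0,0,0],[0,0,0,0,0,0]]}}

```text
time: 22.3
tcp_pos: [0.5297, 0.2088, 0.1907]
tcp_rot: [-0.004, 0.462, 0.007, 0.887]
contact_force: [0.5, -1.1, 0.1]
gripper_width: 0.0001
```

Request:
{"api": "drive_tool", "payload": {"steps": [[0.0046,0,-0.0066,0,0,0],[0.0046,0,-0.0066,0,0,0],[0.0034,0,-0.0049,0,0,0],[0.0034,0,-0.0049,0,0,0],[0.0034,0,-0.0049,0,0,0]]}}

```text
time: 22.8
tcp_pos: [0.5495, 0.2099, 0.1626]
tcp_rot: [-0.005, 0.462, 0.008, 0.887]
contact_force: [-1.4, -2.3, 2.2]
gripper_width: -0.0
```

```bash
python3 kp.py 33 42 110
```

```text
6.643968266432001e-16
face TCP mm [ 32.3876  46.153  133.1295] force face [ 0.0981 -2.2351  2.6366] t 22.8 [ 0.3252 -0.1173  2.1644 -0.3497  0.5332 -1.0136]
delta [ 0.0138 -0.0039 -0.0186  0.0822  0.001   0.0737] |t| 0.023507325519518542 |r| 0.11046316289711329
```

Request:
{"api": "drive_tool", "payload": {"steps": [[0.0023,-0.001,-0.0033,0,0,0],[0.0023,-0.001,-0.0033,0,0,0],[0.0023,-0.001,-0.0033,0,0,0],[0.0023,0,-0.0033,0,0,0],[0.0017,0,-0.0025,0,0,0]]}}

```text
time: 23.3
tcp_pos: [0.5602, 0.2071, 0.1473]
tcp_rot: [-0.005, 0.461, 0.008, 0.887]
contact_force: [-0.6, -1.6, 0.8]
gripper_width: -0.0003
```

```bash
python3 kp.py
```

```text
6.643968266432001e-16
face TCP mm [ 32.3149  43.1231 114.4173] force face [-0.0492 -1.5592  0.9572] t 23.3 [ 0.3104 -0.0696  2.1545 -0.3578  0.4923 -1.0118]
```

Request:
{"api": "drive_tool", "payload": {"steps": [[0.0009,0,-0.0012,0,0,0],[0.0009,0,-0.0012,0,0,0],[0,0,0,0,0,0],[0,0,0,0,0,0],[0,0,0,0,0,0]]}}

```text
time: 23.8
tcp_pos: [0.5619, 0.2073, 0.1453]
tcp_rot: [-0.005, 0.461, 0.008, 0.887]
contact_force: [-0.2, 0.4, -0.0]
gripper_width: 0.0
```

```bash
python3 kp.py
```

```text
6.643968266432001e-16
face TCP mm [ 32.6137  43.2313 111.8587] force face [-0.1773  0.4424  0.0857] t 23.8 [ 0.3094 -0.0623  2.152  -0.3601  0.487  -1.0099]
```

Not at the stop yet; I continue in small steps until the force rises.

Request:
{"api": "drive_tool", "payload": {"steps": [[0.0006,0,-0.0008,0,0,0],[0.0006,0,-0.0008,0,0,0],[0,0,0,0,0,0],[0,0,0,0,0,0],[0,0,0,0,0,0]]}}

```text
time: 24.3
tcp_pos: [0.5629, 0.2073, 0.1443]
tcp_rot: [-0.005, 0.461, 0.008, 0.887]
contact_force: [-10.0, -0.7, 9.9]
gripper_width: -0.0001
```

```bash
python3 kp.py
```

```text
6.643968266432001e-16
face TCP mm [ 32.8125  43.2034 110.4318] force face [-2.5563 -0.5383 13.8771] t 24.3 [ 0.3089 -0.058   2.1502 -0.3617  0.4849 -1.0084]
```

Request:
{"api": "drive_tool", "payload": {"steps": [[0.0006,0,-0.0008,0,0,0],[0,0,0,0,0,0],[0,0,0,0,0,0],[0,0,0,0,0,0],[0,0,0,0,0,0]]}}

```text
time: 24.8
tcp_pos: [0.5633, 0.2073, 0.144]
tcp_rot: [-0.005, 0.461, 0.008, 0.887]
contact_force: [-17.7, -3.0, 17.6]
gripper_width: 0.0
```

```bash
python3 kp.py;python3 pk.py pics/k2.png
```

```text
6.643968266432001e-16
face TCP mm [ 32.9776  43.2141 109.9901] force face [-4.451  -2.6707 24.6597] t 24.8 [ 0.3088 -0.0565  2.1494 -0.3625  0.4844 -1.0077]
```

View pics/k2.png

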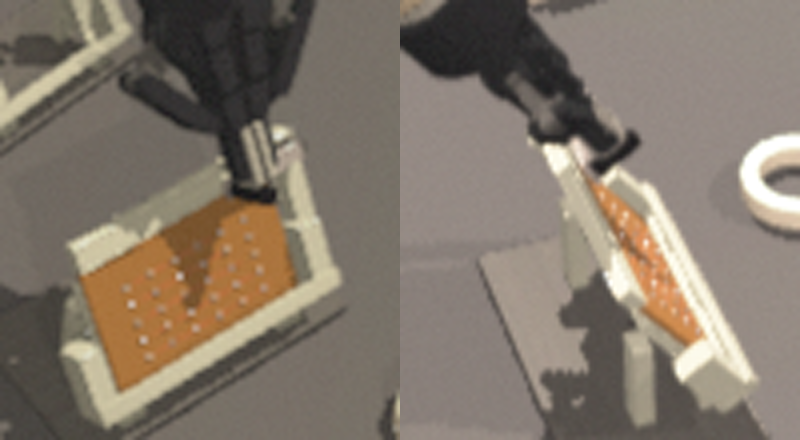

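The keeper is at its stop: force rose to 25 N with the fingertips at the predicted height (TCP 110 mm). Backing off and making a last check.

Request:
{"api": "drive_tool", "payload": {"steps": [[-0.0029,0,0.0041,0,0,0],[-0.0057,0,0.0082,0,0,0],[-0.0115,0,0.0164,0,0,0],[-0.0115,0,0.0164,0,0,0],[-0.0115,0,0.0164,0,0,0]]}}

```text
time: 25.4
tcp_pos: [0.5199, 0.2071, 0.205]
tcp_rot: [-0.005, 0.462, 0.008, 0.887]
contact_force: [0.9, -0.9, -0.2]
gripper_width: -0.0001
```

Request:
{"api": "drive_tool", "payload": {"steps": [[-0.02,0,0.03,0,0,0],[-0.02,0,0.03,0,0,0],[-0.02,0,0.02,0,0,0],[0,0,0,0,0,0],[0,0,0,0,0,0]]}}

```text
time: 25.9
tcp_pos: [0.4605, 0.2074, 0.2851]
tcp_rot: [-0.004, 0.461, 0.009, 0.888]
contact_force: [0.8, 0.6, -0.5]
gripper_width: -0.0
```

```bash
python3 kp.py; python3 - <<'E'
from search import *; from ov import *
from workcell import vision
ims=[]
for n in("scene","side"):
    c=vision.read_camera(n);u=proj(c,tp(STAND,[0,0.02,.07]))[0];o=np.array([int(u[0]-50),int(u[1]-55)]);a=crop(c,*o,100,110,4)
    draw(c,STAND,[([11,34,81],[16,90,93])],a,4,o,(0,0,255))
    ims.append(a)
    old=dict(np.load(n+"0.npz"))["img"];df=cv2.absdiff(old,c["img"]).max(2)
    for nm,P,h in [("speaker",(.72,-.02,.015),22),("tape",(.72,.269,.01),18),("driver",(.71,-.258,.01),40)]:
        v=proj(c,P)[0].astype(int);w=df[max(v[1]-h,0):v[1]+h,max(v[0]-h,0):v[0]+h];print(n,nm,"changed px",int((w>50).sum()),w.size)
cv2.imwrite("pics/end.png",np.hstack(ims))
E
```

```text
6.643968266432001e-16
face TCP mm [ 29.7584  45.3894 284.4451] force face [ 0.3915  0.5747 -0.9159] t 25.9 [ 0.4024 -0.5063  2.2144 -0.2839  0.8752 -1.0677]
6.643968266432001e-16
scene speaker changed px 0 1936
scene tape changed px 0 1296
scene driver changed px 0 6400
side speaker changed px 0 1936
side tape changed px 0 1296
side driver changed px 0 6400
```

View pics/end.png

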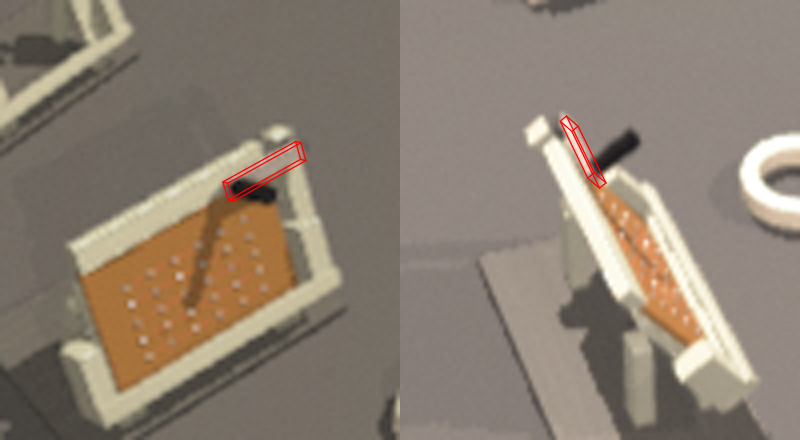

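The keeper lies exactly on its fully-in outline across the bar, the board is seated with its solder side out, and the bystanders have not changed.

```bash
python3 -c "
from workcell import order
print(order.close_job())"
```

```text
the job is handed in; nothing more can be done
None
```

The board is on the large soldering stand, solder side out with the bar at the top, and the keeper is swung fully in over it. I handed the job in at about 26 s of the 58 s allowed.

I gripped the board by the middle of its bar, lifted it out of the rack, turned it over in the air and lowered it until it touched the ledge. I slid it back against the rails, released it, and pushed the keeper in with shut fingers until it hit its stop.

- **Board:** after release, its predicted seated outline matched both camera views to within about a pixel. That is roughly 2 mm, so a smaller gap at the rails would not show. It sits about 1 mm off centre between the side guides, where there is 6 mm of clearance each side.
- **Keeper:** it stopped at the expected fully-in height, and its outline matched in both views after the arm moved away.
- **Forces:** they peaked at about 25 N in my readings, at the wrist when the fingertips pressed the keeper's pin against its stop.
- **Bystanders:** the loudspeaker, tape and screwdriver showed no changed pixels against the first pictures.

No check failed. I viewed 12 pictures, two past the budget of 10.

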